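Pack the sampling caddy

TASK

Pack the white caddy for a sampling round: stand the vial, the small screw-cap bottle, the domed bottle and the smallest of the three jars upright in its four round wells, each in the well made for its size (the thinnest in the smallest well, and so on up to the jar in the largest), right down on the well's floor. Set them down gently, do not drop them in. The two larger jars do not belong in the caddy: leave them standing where they are.

Things in the scene. Friction and masses are not known exactly. Their poses are not given: they have to be found in the camera images.
- vial: the smallest container: a white vial with a screw cap, 22 mm in diameter, 45 mm tall, about 22 g. Stands upright on the worktop at the start; origin at the centre of its underside, z up its axis; round, so its yaw does not matter.
- bottle: small white screw-cap bottle, of the vial's shape but larger: 33 mm in diameter (cap 27 mm, above 61 mm), 66 mm tall, about 50 g. Stands upright on the worktop at the start; origin at the centre of its underside, z up its axis; round, so its yaw does not matter.
- domed_bottle: bottle with a tall white dome-shaped cap, the tallest of the containers: 51 mm in diameter up to about 80 mm (the cap above it rounds off to the top), 98 mm tall, about 90 g. Stands upright on the worktop at the start; origin at the centre of its underside, z up its axis; round, so its yaw does not matter.
- small_jar: the smallest of the three screw-lid jars, low: lid 60 mm in diameter (from 26 to 41 mm up), body 58 mm, 41 mm tall, about 70 g. Stands upright on the worktop at the start; origin at the centre of its underside, z up its axis; round, so its yaw does not matter.
- middle_jar: look-alike that stays: low screw-lid jar, 76 mm in diameter, 51 mm tall. Stands upright on the worktop at the start; origin at the centre of its underside, z up its axis; round, so its yaw does not matter.
- large_jar: look-alike that stays: the largest screw-lid jar, 82 mm in diameter, 79 mm tall. Stands upright on the worktop at the start; origin at the centre of its underside, z up its axis; round, so its yaw does not matter.
- well_38: grey 86 mm square insert, 18 mm high, with the smallest of four round wells, 38 mm wide, 14 mm deep. Origin: centre of the block's underside, 4 mm above the worktop; well floor 4 mm, rim 18 mm above it; x, y along the edges, z up. The inserts fill a fixed white tray (182 mm square, rim 2 mm below their tops) two by two, 86.4 mm apart, in any order.
- well_50: grey 86 mm square insert, 18 mm high, with the second smallest of four round wells, 50 mm wide, 14 mm deep. Origin: centre of the block's underside, 4 mm above the worktop; well floor 4 mm, rim 18 mm above it; x, y along the edges, z up. The inserts fill a fixed white tray (182 mm square, rim 2 mm below their tops) two by two, 86.4 mm apart, in any order.
- well_64: grey 86 mm square insert, 18 mm high, with the second largest of four round wells, 64 mm wide, 14 mm deep. Origin: centre of the block's underside, 4 mm above the worktop; well floor 4 mm, rim 18 mm above it; x, y along the edges, z up. The inserts fill a fixed white tray (182 mm square, rim 2 mm below their tops) two by two, 86.4 mm apart, in any order.
- well_78: grey 86 mm square insert, 18 mm high, with the largest of four round wells, 78 mm wide, 14 mm deep. Origin: centre of the block's underside, 4 mm above the worktop; well floor 4 mm, rim 18 mm above it; x, y along the edges, z up. The inserts fill a fixed white tray (182 mm square, rim 2 mm below their tops) two by two, 86.4 mm apart, in any order.
Not all that is in view belongs to the job. What is shaped like the vial but red is not meant.

How it is judged:
At the end, for the whole second after the job is handed in: Vial in the 38 mm well, bottle in 50, domed bottle in 64, small jar in 78: each within 12 mm of the well's centre, underside under 4 mm above its floor, within 0.12 rad of upright, at rest; the two larger jars upright, at rest, within 30 mm of where they stood (horizontal distance between vial and well_38 below 0.012 m and z of vial in the frame of well_38 between 0 and 0.008 m and angle between each of vial, bottle, domed_bottle, small_jar, middle_jar, large_jar's own z axis and vertical below 0.12 rad and linear speed of each of vial, bottle, domed_bottle, small_jar, middle_jar, large_jar below 0.02 m/s and horizontal distance between bottle and well_50 below 0.012 m and z of bottle in the frame of well_50 between 0 and 0.008 m and horizontal distance between domed_bottle and well_64 below 0.012 m and z of domed_bottle in the frame of well_64 between 0 and 0.008 m and horizontal distance between small_jar and well_78 below 0.012 m and z of small_jar in the frame of well_78 between 0 and 0.008 m and distance of each of middle_jar, large_jar from where it was at the start of the episode below 0.03 m); the robot touches nothing.
It fails at once if the vial is dropped into the caddy (falls faster than 0.6 m/s within 50 mm of the floor of its well) (horizontal distance between vial and well_38 below 0.04 m and z of vial in the frame of well_38 below 0.054 m and linear speed of vial above 0.6 m/s).
It fails at once if the bottle is dropped into the caddy (falls faster than 0.6 m/s within 50 mm of the floor of its well) (horizontal distance between bottle and well_50 below 0.04 m and z of bottle in the frame of well_50 below 0.054 m and linear speed of bottle above 0.6 m/s).
It fails at once if the domed bottle is dropped into the caddy (falls faster than 0.6 m/s within 50 mm of the floor of its well) (horizontal distance between domed_bottle and well_64 below 0.04 m and z of domed_bottle in the frame of well_64 below 0.054 m and linear speed of domed_bottle above 0.6 m/s).
It fails at once if the small jar is dropped into the caddy (falls faster than 0.6 m/s within 50 mm of the floor of its well) (horizontal distance between small_jar and well_78 below 0.04 m and z of small_jar in the frame of well_78 below 0.054 m and linear speed of small_jar above 0.6 m/s).
It fails at once if one of the two larger jars is moved by more than 30 mm from where it stood (distance of any of middle_jar, large_jar from where it was at the start of the episode above 0.03 m).
It also fails if it takes over 109 s, if anything falls off the work surface, if the arm or the gripper's body presses on something with over 40 N, if the wrist force passes 120 N, or if a joint passes its speed limit or range.

ROBOT

A 6-joint arm with a two-finger parallel gripper is mounted at the origin on a cart in front of the work surface, level with it; the furniture and walls round the work are solid. World frame = base frame: x ahead of the robot, y to its left, z up, the work surface at z = 0. Lengths are in m, angles in rad, forces in N, time in s.
With the tool pointing down it reaches from about 0.35 to 0.85 m from the base axis. Payload 8.1 kg.
Tool frame: the origin (TCP) lies midway between the tips of the shut fingers; the grasp point (between the pads) lies 19 mm behind it (robot.tcp_to_grasp is the distance from the TCP to the grasp point, in m); x points along the fingers, y is the direction in which the jaws open and shut, and the axes are right-handed (so a half turn about x gives the same grasp; the last joint's range is limited). The gripper opens to 93 mm and grips with 3 to 60 N. Pads are 15 mm wide; open, the fingers measure 128 mm over their backs; the gripper's body (75 mm by 188 mm) begins 65 mm behind the grasp point.
Start: joints at [-1.389, 0.13, 1.488, -0, 1.523, -0.085], TCP at [0.158, -0.579, 0.219] pointing down, gripper open.
Joint ranges: [-2.96, 2.96], [-0.89, 2.26], [0.02, 2.5], [-1.34, 4.48], [0, 2.73], [-2.66, 2.66]. Speed limits (rad/s): [2.39, 2.39, 2.79, 3.14, 3.14, 3.14].

INTERFACE

Orientations are given as a rotation vector (axis times angle).
In Python, from plant import robot gives the robot as it stands.
- The arm moves only by the tool play_rows, never from a script. Its argument "plan" is a list of rows, each an object with "slide": the shift along the world's x, y, z as a fraction of full scale, a list of three; "roll": the turn about the world's z as a fraction of full scale; "fingers": the gripper command: -1 is shut, 1 is fully open, values between are in proportion. A call has 1 to 20 rows; each row shifts and turns the commanded pose from where the row before left it; what a row does not reach is not made up. Full scale, the value 1, is 30 mm for a shift and 8 degrees for a turn. A row lasts 1/8 s, in which the tool goes at most 62.5 mm and 10.7 degrees, less where a joint would pass 70% of its speed; a pose out of reach is approached as far as the arm can. A call with a number of a shift or a turn outside -1 to 1 is refused whole. A call with a gripper value outside its range is refused whole. The fingers move at their own pace and stop on an object; "squeeze" is the grip in N (left out, the last holds). Time passes only in rows, so rows that do not move let the fingers close. It gives the time, the measured TCP pose, the force and the opening at its end, in the units of the state.
- robot.read_state(): the state, without advancing time (a new reading comes with each control period).
- robot.read_camera(name): name is "scene" or "top" or "wrist"; returns the picture (400x640x3 uint8, red, green, blue); there is no depth.
- robot.get_calibration(name): a dict with "fx", "fy", "cx", "cy" (pixels), "distortion" ([k1, k2, p1, p2, k3] as OpenCV has them; the pictures are not rectified), "R" (3x3) and "t" (3): a world point X has camera coordinates R X + t; the wrist camera has in their place "T_tool_cam" (4x4, takes a point from camera to tool coordinates, whose origin is the TCP and whose axes are the tool frame's). Camera axes: x right, y down, z forward; pixel columns grow to the right and rows downward; lengths in m; the calibration is good to about 2 mm. A picture is of the moment at which its call begins: read the wrist's pose just before it. get_calibration takes no time and is no camera call.
- robot.close_job(): hands the job in, once; it reports no verdict.
Trained networks look in the newest picture that a camera, given by its name, has taken for a name from the list of things; names that differ only in an ending like _2 or _b are one class to them, and where a whole thing is asked for, a point or a joint stands for the part that bears it (a point fixed in the world has none). Each returns a list of dicts, best first, with "p" (0 to 1); they miss things now and then, are a little off and sometimes report something else, mostly with a low value. They report only what shows in the picture. A call takes as long as a camera call. They do not tell look-alikes from the thing itself.
- robot.boxes_of(camera, target): "extent" ([centre column, centre row, width, height] in pixels, round what is visible of it).
- robot.regions_of(camera, target): "region" (400x640 bool, what is visible of it) and "extent" ([centre column, centre row, width, height] in pixels, round what is visible of it).
- robot.mark_of(camera, target): "point" ([column, row] in pixels: a listed point, or the origin of a listed thing).
The state is a dict: "t": time; "q": joint angles; "dq": joint speeds; "joint_torque": joint torques, N m; "tool_pos": TCP position; "orientation": TCP orientation; "force": force on the tool from outside, world axes, zero at the start; "wrist_torque": the same for the moment, N m; "opening": finger opening in m.
Only numpy, scipy, OpenCV 4.12 (cv2) and the standard library are available. Lean on these libraries where they do the work, as an engineer would, in place of code of your own. Each camera call takes 0.05 s, during which the arm holds its last target.

## Working session

There is one attempt and no reset: what is moved stays moved. The work goes in short steps, Python scripts to look and compute and a tool call to move; the robot and the scene stay as the last step left them, time stands still between calls to the robot, and variables do not carry over. Pictures are saved under pics/ and viewed, and the job is handed in when it is done.

Besides the shell and the picture viewer there is one more tool, called after "Call:" in YAML: its name, and indented under it one key for each argument. play_rows: Moves the arm, as the interface text tells. Its arguments: {"type":"object","properties":{"plan":{"type":"array","items":{"type":"object","properties":{"slide":{"type":"array","items":{"type":"number","minimum":-1,"maximum":1}},"roll":{"type":"number","minimum":-1,"maximum":1},"fingers":{"type":"number"}}}},"squeeze":{"type":"number"}},"required":["plan"]}

```bash
mkdir -p pics; ls
python3 - <<'E'
from plant import robot
import cv2
s=robot.read_state();print({k:s[k] for k in('t','tool_pos','orientation','opening','force')},robot.tcp_to_grasp)
for n in('scene','top'):
    cv2.imwrite(f'pics/{n}0.png',cv2.cvtColor(robot.read_camera(n),cv2.COLOR_RGB2BGR))
    for w in ['vial','bottle','domed_bottle','small_jar','middle_jar','large_jar','well_38','well_50','well_64','well_78']:
        print(n,w,[([round(float(x)) for x in d['extent']],round(float(d['p']),2)) for d in robot.boxes_of(n,w)])
for n in('scene','top','wrist'):print(robot.get_calibration(n))
print(robot.read_state()['t'])
E
```

```text
pics
{'t': 0.0, 'tool_pos': array([ 0.15812561, -0.57822557,  0.21762819]), 'orientation': array([ 2.07960296,  0.2809267 , -2.07971768]), 'opening': 0.09308243194200394, 'force': array([-0.1755219 ,  0.22120617, -1.03605081])} 0.0188
scene vial [([171, 203, 8, 23], 0.56), ([316, 211, 9, 19], 0.45)]
scene bottle [([331, 159, 9, 22], 0.51)]
scene domed_bottle [([349, 172, 17, 38], 0.66)]
scene small_jar []
scene middle_jar [([263, 173, 23, 26], 0.74)]
scene large_jar [([310, 177, 29, 39], 0.74)]
scene well_38 [([365, 230, 56, 33], 0.83), ([400, 223, 51, 31], 0.83), ([423, 246, 58, 31], 0.81)]
scene well_50 [([365, 230, 56, 33], 0.83), ([400, 223, 51, 31], 0.83), ([423, 246, 58, 31], 0.81)]
scene well_64 [([365, 230, 56, 33], 0.83), ([400, 223, 51, 31], 0.83), ([423, 246, 58, 31], 0.81)]
scene well_78 [([365, 230, 56, 33], 0.83), ([400, 223, 51, 31], 0.83), ([423, 246, 58, 31], 0.81)]
top vial [([190, 284, 16, 12], 0.65), ([318, 191, 5, 8], 0.48)]
top bottle [([280, 118, 15, 20], 0.67)]
top domed_bottle [([315, 141, 24, 28], 0.9), ([411, 242, 51, 49], 0.25)]
top small_jar []
top middle
[... 1197 characters left out ...]
       [-0.99057679, -0.02474992, -0.13470359],
       [ 0.13492963, -0.00769408, -0.99082531]]), 't': array([-0.03717194,  0.52655921,  0.95635686])}
{'fx': 339.8819796466875, 'fy': 339.8819796466875, 'cx': 317.2300538001372, 'cy': 199.11991748484863, 'distortion': array([-0.00241855,  0.        ,  0.        ,  0.        ,  0.        ]), 'T_tool_cam': array([[-5.05028197e-04, -2.71586666e-01,  9.62413855e-01,
        -1.65536287e-01],
       [ 9.99999831e-01,  1.39224234e-04,  5.64039633e-04,
         4.22850418e-04],
       [-2.87176975e-04,  9.62413977e-01,  2.71586550e-01,
        -7.54436240e-02],
       [ 0.00000000e+00,  0.00000000e+00,  0.00000000e+00,
         1.00000000e+00]])}
1.1
```

View pictures.

Run:
```python
import cv2
a=cv2.imread('pics/top0.png')[90:310,160:480];cv2.imwrite('pics/top0c.png',cv2.resize(a,(800,550),interpolation=cv2.INTER_CUBIC))
a=cv2.imread('pics/scene0.png')[110:290,150:470];cv2.imwrite('pics/scene0c.png',cv2.resize(a,(800,450),interpolation=cv2.INTER_CUBIC))
```

```text
(no output)
```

View pics/top0.png

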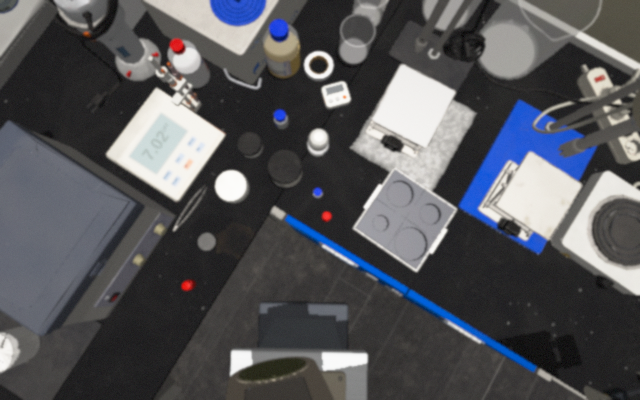

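View pics/top0c.png

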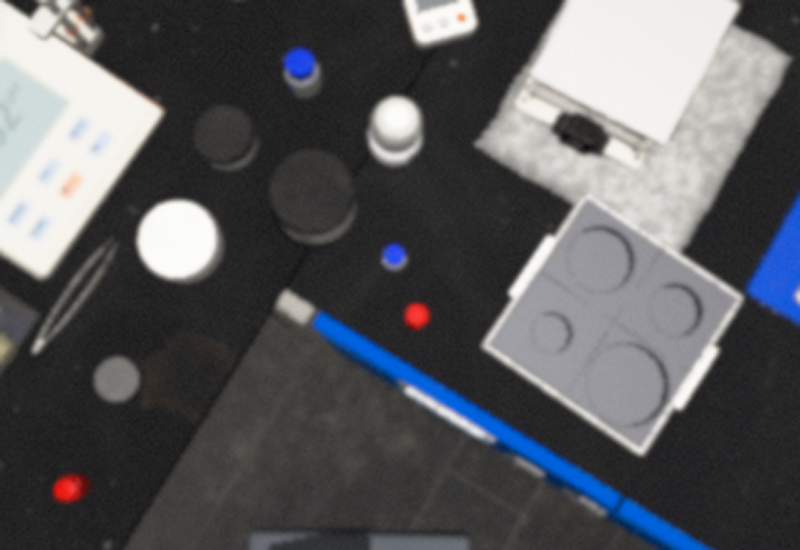

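View pics/scene0c.png

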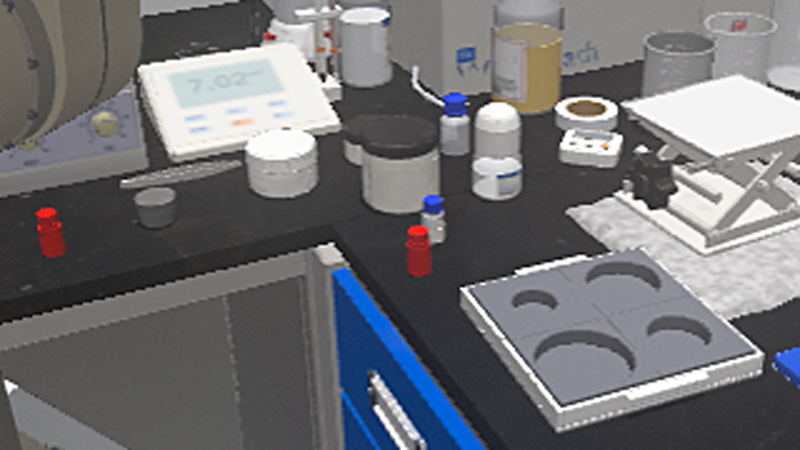

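View pics/scene0.png

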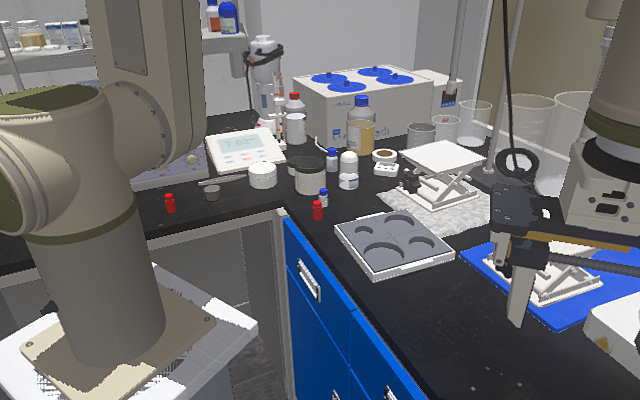

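The top view shows the caddy with its four wells at about (405,218). The blue-capped vial is at (318,191), with its red look-alikes at (326,216) and (187,285). The blue-capped bottle is at (280,118) and the domed bottle at (317,141). The jars are one with a dark lid at (250,145), a white one at (232,186) and a big dark-lidded one at (285,168).

Next I'll work out positions from both cameras.

```bash
cat > h.py <<'E'
import numpy as np,cv2
from scipy.spatial.transform import Rotation as Ro
def cal(robot,n,st=None):
    c=robot.get_calibration(n);K=np.array([[c['fx'],0,c['cx']],[0,c['fy'],c['cy']],[0,0,1]])
    if n=='wrist':
        T=np.eye(4);T[:3,:3]=Ro.from_rotvec(st['orientation']).as_matrix();T[:3,3]=st['tool_pos']
        T=np.linalg.inv(T@c['T_tool_cam']);R,t=T[:3,:3],T[:3,3]
    else:R,t=np.array(c['R']),np.array(c['t'])
    return K,np.array(c['distortion']),R,t
def plane(cm,px,z):
    K,D,R,t=cm;u=cv2.undistortPoints(np.array([[px]],float),K,D)[0,0]
    o=-R.T@t;d=R.T@np.array([u[0],u[1],1]);return o+d*(z-o[2])/d[2]
def proj(cm,P):
    K,D,R,t=cm;return cv2.projectPoints(np.array(P,float).reshape(-1,3),cv2.Rodrigues(R)[0],t,K,D)[0][:,0]
def tri(c1,p1,c2,p2):
    A=[];b=[]
    for cm,px in((c1,p1),(c2,p2)):
        K,D,R,t=cm;u=cv2.undistortPoints(np.array([[px]],float),K,D)[0,0]
        o=-R.T@t;d=R.T@np.array([u[0],u[1],1]);d/=np.linalg.norm(d);M=np.eye(3)-np.outer(d,d);A.append(M);b.append(M@o)
    X=np.linalg.lstsq(np.vstack(A),np.hstack(b),rcond=None)[0]
    return X
E
python3 - <<'E'
from plant import robot
from h import *
np.set_printoptions(precision=4,suppress=True)
T=cal(robot,'top');S=cal(robot,'scene')
# crop px->full: top x/2.5+160,y/2.5+90 ; scene x/2.5+150,y/2.5+110
t=lambda x,y:(x/2.5+160-.3,y/2.5+90-.3)
s=lambda x,y:(x/2.5+150-.3,y/2.5+110-.3)
for n,a,b,z in[('vial',(394,253),(433,201),.045),('bottle',(300,63),(455,98),.066),('small',(225,134),(362,125),.041),('middle',(178,239),(281,148),.051),('large',(312,193),(400,132),.079),
 ('red',(417,314),(418,233),.045),('w38',(552,332),(535,298),.022),('w78',(628,387),(585,357),.022),('w64',(601,261),(624,274),.022),('w50',(675,310),(680,329),.022)]:
    print(n,'tri',tri(T,t(*a),S,s(*b)),'top@z',plane(T,t(*a),z)[:2],'scene@z',plane(S,s(*b),z)[:2])
print('domed',plane(T,t(397,120),.09)[:2])
# silhouettes sizes: 
for n,c,r,z in [('small',(225,134),.03,.041),('middle',(178,239),.038,.051),('large',(312,193),.041,.079)]:
    P=plane(T,t(*c),z);print(n,np.linalg.norm(proj(T,P+[0,r,0])-proj(T,P-[0,r,0]))*2.5)
for p in[(590,195),(742,297),(642,455),(483,347)]:print('tray corner',plane(T,t(*p),.02)[:2])
E
```

```text
vial tri [ 0.5269 -0.0332  0.0393] top@z [ 0.5256 -0.0325] scene@z [ 0.5189 -0.0397]
bottle tri [0.7042 0.06   0.0624] top@z [0.702  0.0609] scene@z [0.6984 0.0544]
small tri [0.6365 0.1354 0.0373] top@z [0.6376 0.1325] scene@z [0.6279 0.1324]
middle tri [0.5354 0.1719 0.0397] top@z [0.533  0.1705] scene@z [0.5187 0.1543]
large tri [0.5769 0.0434 0.0742] top@z [0.5747 0.0446] scene@z [0.57   0.0358]
red tri [ 0.4694 -0.0562  0.0388] top@z [ 0.4685 -0.0554] scene@z [ 0.4614 -0.063 ]
w38 tri [ 0.4568 -0.187   0.0223] top@z [ 0.4561 -0.186 ] scene@z [ 0.4581 -0.1876]
w78 tri [ 0.4066 -0.2602  0.0216] top@z [ 0.4056 -0.2586] scene@z [ 0.4075 -0.2616]
w64 tri [ 0.5267 -0.2346  0.0258] top@z [ 0.5259 -0.2334] scene@z [ 0.5344 -0.2338]
w50 tri [ 0.4813 -0.3065  0.0223] top@z [ 0.4802 -0.3045] scene@z [ 0.4837 -0.3079]
domed [ 0.6427 -0.0318]
small 62.4912071083969
middle 81.17960247440078
large 89.35260517483584
tray corner [ 0.5911 -0.2233]
tray corner [ 0.4945 -0.37  ]
tray corner [ 0.3421 -0.2718]
tray corner [ 0.4403 -0.1202]
```

Run:
```python
from plant import robot
from h import *
np.set_printoptions(precision=3,suppress=True)
s=robot.read_state();print(Ro.from_rotvec(s['orientation']).as_matrix(),s['q'])
T=cal(robot,'top')
for n,p,z in[('pH corner',(225,130),.05),('pH front',(180,200),.05),('brown base',(288,75),.0),('jack corner',(410,155),.08),('grey cup',(206,241),.03),('hook',(240,88),0),('edge',(275,212),0),('timer',(336,105),.02)]:print(n,plane(T,p,z))
```

```text
[[-0.     0.264 -0.965]
 [ 0.    -0.965 -0.264]
 [-1.    -0.    -0.   ]] [-1.389  0.13   1.488  0.     1.523 -0.085]
pH corner [0.666 0.191 0.05 ]
pH front [0.496 0.287 0.05 ]
brown base [0.83  0.049 0.   ]
jack corner [ 0.61  -0.244  0.08 ]
grey cup [0.402 0.226 0.03 ]
hook [0.792 0.17  0.   ]
edge [0.477 0.069 0.   ]
timer [ 0.746 -0.075  0.02 ]
```

Call:
play_rows:
  plan:
    - {"slide": [0.7, 1, 0.3], "roll": 0, "fingers": 1}
    - {"slide": [0.7, 1, 0.3], "roll": 0, "fingers": 1}
    - {"slide": [0.7, 1, 0.3], "roll": 0, "fingers": 1}
    - {"slide": [0.7, 1, 0.3], "roll": 0, "fingers": 1}
    - {"slide": [0.7, 1, 0], "roll": 0, "fingers": 1}
    - {"slide": [0.7, 1, 0], "roll": 0, "fingers": 1}
    - {"slide": [0.7, 1, 0], "roll": 0, "fingers": 1}
    - {"slide": [0.7, 1, 0], "roll": 0, "fingers": 1}
    - {"slide": [0.7, 1, 0], "roll": 0, "fingers": 1}
    - {"slide": [0.7, 1, 0], "roll": 0, "fingers": 1}
    - {"slide": [0.7, 1, 0], "roll": 0, "fingers": 1}
    - {"slide": [0, 0, 0], "roll": 0, "fingers": 1}
    - {"slide": [0, 0, 0], "roll": 0, "fingers": 1}

```text
t: 2.72
tool_pos: [0.3891, -0.249, 0.2547]
orientation: [2.078, 0.279, -2.079]
force: [-0.6, -0.2, -0.6]
opening: 0.093
```

```bash
cat > w.py <<'E'
import sys
from plant import robot
from h import *
np.set_printoptions(precision=4,suppress=True)
s=robot.read_state();im=robot.read_camera('wrist');n=sys.argv[1]
cv2.imwrite(f'pics/{n}.png',cv2.cvtColor(im,cv2.COLOR_RGB2BGR))
np.savez(f'{n}.npz',p=s['tool_pos'],o=s['orientation']);print(s['t'],s['tool_pos'],s['q'],s['opening'],s['force'])
for w in sys.argv[2:]:
    for d in robot.boxes_of('wrist',w):print(w,np.round(d['extent']),round(float(d['p']),2))
E
python3 w.py wr1 well_38
```

```text
2.725 [ 0.3891 -0.249   0.2547] [-0.6801 -0.2636  1.7995 -0.0004  1.6055  0.6233] 0.09299808917464113 [-0.6237 -0.2267 -0.6009]
well_38 [329. 159. 100. 104.] 0.86
well_38 [388. 105. 108. 111.] 0.8
well_38 [338.  53. 115. 100.] 0.69
```

View pics/wr1.png

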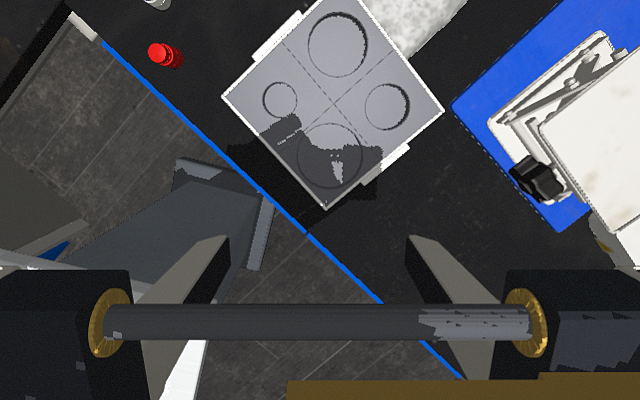

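The wrist view shows the whole caddy: 38 mm well at (280,99), 78 at (329,155), 64 at (337,45), 50 at (388,107). The red vial is at (163,55). I'll fit the caddy pose to these.

```bash
cat > fit.py <<'E'
from plant import robot
from h import *
from scipy.optimize import least_squares
np.set_printoptions(precision=4,suppress=True)
d=np.load('wr1.npz');W=cal(robot,'wrist',dict(tool_pos=d['p'],orientation=d['o']))
im=cv2.imread('pics/wr1.png')
g=43.2e-3
# layout: offsets in tray frame: w38 , w64 opposite? going round: 38->64->50->78
off={'38':(-g,-g),'64':(g,-g),'50':(g,g),'78':(-g,g)}
px={'38':(280,99),'64':(337,45),'50':(388,107),'78':(329,155)}
for k in px:print(k,plane(W,px[k],.022))
def f(v):
    c,s=np.cos(v[2]),np.sin(v[2]);r=[]
    for k in px:
        P=[v[0]+c*off[k][0]-s*off[k][1],v[1]+s*off[k][0]+c*off[k][1],.022];r+=list(proj(W,P)[0]-px[k])
    return r
best=None
for m in(1,-1):
    off2={k:(o[0],m*o[1]) for k,o in off.items()};o_=off;off=off2
    for a in np.arange(0,6.3,.7):
        q=least_squares(f,[.46,-.25,a])
        if best is None or q.cost<best[0]:best=(q.cost,q.x,off2)
    off=o_
off=best[2];v=best[1];print(best[0],v,np.array(f(v)))
big=cv2.resize(im,None,fx=2,fy=2,interpolation=cv2.INTER_CUBIC)
rad={'38':.019,'64':.032,'50':.025,'78':.039};c,s=np.cos(v[2]),np.sin(v[2])
for k in px:
    C=np.array([v[0]+c*off[k][0]-s*off[k][1],v[1]+s*off[k][0]+c*off[k][1],.022]);print('fit',k,C)
    a=np.linspace(0,6.283,60);P=C+np.c_[rad[k]*np.cos(a),rad[k]*np.sin(a),0*a]
    cv2.polylines(big,[np.round(proj(W,P)*2+.5).astype(int)],True,(0,0,255),1)
    Q=np.array([[v[0]+c*(off[k][0]+x)-s*(off[k][1]+y),v[1]+s*(off[k][0]+x)+c*(off[k][1]+y),.022] for x,y in((-g,-g),(g,-g),(g,g),(-g,g))])
    cv2.polylines(big,[np.round(proj(W,Q)*2+.5).astype(int)],True,(0,255,0),1)
cv2.imwrite('pics/fit1.png',big[0:430,400:920])
E
python3 fit.py
```

```text
38 [ 0.4553 -0.1882  0.022 ]
64 [ 0.526  -0.2344  0.022 ]
50 [ 0.4792 -0.3081  0.022 ]
78 [ 0.4092 -0.2586  0.022 ]
2.8761378831119884 [ 0.4673 -0.2473 -0.5841] [-0.6952  0.0204  0.9681 -0.9251 -0.6673 -0.5041  0.3667  1.6253]
fit 38 [ 0.4551 -0.1875  0.022 ]
fit 64 [ 0.5271 -0.2351  0.022 ]
fit 50 [ 0.4795 -0.3072  0.022 ]
fit 78 [ 0.4074 -0.2596  0.022 ]
```

View pics/fit1.png

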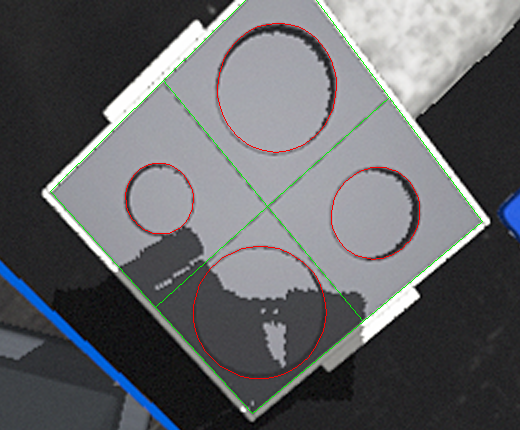

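The fit is good: rims and seams line up, and it agrees with the top camera within 3 mm. Next I'll look at the containers with the wrist camera.

Call:
play_rows:
  plan:
    - {"slide": [0.4, 0.95, 0.1], "roll": -0.2, "fingers": 1}
    - {"slide": [0.4, 0.95, 0.1], "roll": -0.2, "fingers": 1}
    - {"slide": [0.4, 0.95, 0.1], "roll": -0.2, "fingers": 1}
    - {"slide": [0.4, 0.95, 0.1], "roll": -0.2, "fingers": 1}
    - {"slide": [0.4, 0.95, 0.1], "roll": -0.2, "fingers": 1}
    - {"slide": [0.4, 0.95, 0.1], "roll": -0.2, "fingers": 1}
    - {"slide": [0.4, 0.95, 0.1], "roll": -0.2, "fingers": 1}
    - {"slide": [0.4, 0.95, 0.1], "roll": -0.2, "fingers": 1}
    - {"slide": [0.4, 0.95, 0.1], "roll": -0.2, "fingers": 1}
    - {"slide": [0.4, 0.95, 0.1], "roll": -0.1, "fingers": 1}
    - {"slide": [0, 0, 0], "roll": 0, "fingers": 1}
    - {"slide": [0, 0, 0], "roll": 0, "fingers": 1}

```text
t: 4.32
tool_pos: [0.5091, 0.0352, 0.2844]
orientation: [2.22, 0.001, -2.221]
force: [0.3, -0.1, -0.5]
opening: 0.093
```

```bash
python3 w.py wr2 vial bottle domed_bottle small_jar middle_jar large_jar
```

```text
4.325 [0.5091 0.0352 0.2844] [-0.0312 -0.1317  1.6314 -0.0005  1.6424  1.5386] 0.09297710250678581 [ 0.2907 -0.0611 -0.5361]
vial [372. 154.  22.  22.] 0.69
vial [388. 198.  21.  25.] 0.6
bottle [298.   8.  29.  17.] 0.89
small_jar [234.  56.  60.  60.] 0.83
middle_jar [210. 149.  69.  66.] 0.56
large_jar [309. 109.  73.  78.] 0.88
```

View pics/wr2.png

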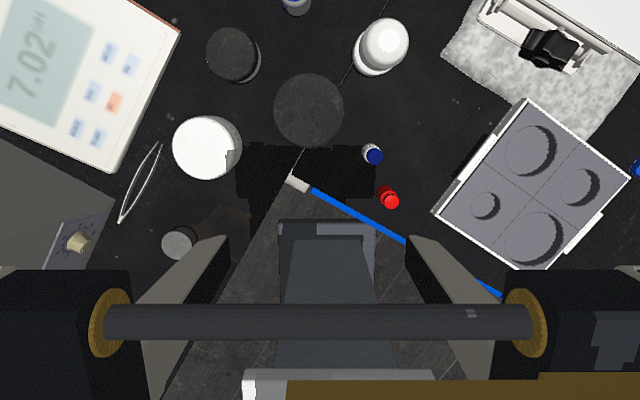

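The wrist view shows the blue vial at (373,155), the red look-alike at (388,198), the small dark-lidded jar at (233,54), the white jar at (206,147), the large dark jar at (308,109), the domed bottle at (383,45) and the bottle at the top edge. I'll take a second view from further forward for stereo.

Call:
play_rows:
  plan:
    - {"slide": [1, -0.4, 0], "roll": 0, "fingers": 1}
    - {"slide": [1, -0.4, 0], "roll": 0, "fingers": 1}
    - {"slide": [1, -0.4, 0], "roll": 0, "fingers": 1}
    - {"slide": [0, 0, 0], "roll": 0, "fingers": 1}
    - {"slide": [0, 0, 0], "roll": 0, "fingers": 1}

```text
t: 5.3
tool_pos: [0.5987, 0.0003, 0.2844]
orientation: [2.22, 0.002, -2.222]
force: [0.5, -0.0, 0.4]
opening: 0.0927
```

```bash
python3 w.py wr3 vial bottle domed_bottle small_jar middle_jar large_jar
```

```text
5.3 [0.5987 0.0003 0.2844] [-0.0852  0.1099  1.3915  0.0001  1.6409  1.4843] 0.09274546521291027 [ 0.5033 -0.0028  0.3884]
vial [341. 222.  17.  25.] 0.84
vial [360. 264.  17.  30.] 0.75
bottle [266.  79.  36.  34.] 0.98
bottle [542. 240.  84.  56.] 0.3
domed_bottle [348. 134.  43.  47.] 0.56
small_jar [209. 137.  55.  54.] 0.95
middle_jar [188. 217.  72.  62.] 0.62
large_jar [278. 184.  71.  76.] 0.59
```

View pics/wr3.png

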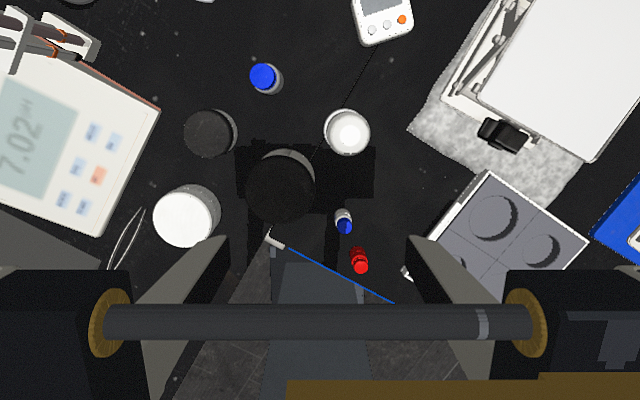

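```bash
cat > obj.py <<'E'
from plant import robot
from h import *
np.set_printoptions(precision=4,suppress=True)
C={}
for n in('wr2','wr3'):
    d=np.load(n+'.npz');C[n]=cal(robot,'wrist',dict(tool_pos=d['p'],orientation=d['o']))
px={'vial':((373.5,155.5),(344,226.5),.045),'small':((233,53.5),(209,132.5),.041),'middle':((205,147),(184,216),.051),'large':((308,109),(279,187),.079),'bottle':(None,(262.5,76),.066),'domed':((386,39),(348,131.5),.09)}
for k,(a,b,z) in px.items():
    if a:print(k,'tri',tri(C['wr2'],a,C['wr3'],b),plane(C['wr2'],a,z)[:2],plane(C['wr3'],b,z)[:2])
    else:print(k,plane(C['wr3'],b,z)[:2])
shape={'vial':[(.011,0),(.011,.030),(.009,.045)],'small':[(.029,0),(.03,.026),(.03,.041)],'middle':[(.038,0),(.038,.051)],'large':[(.041,0),(.041,.079)],'bottle':[(.0165,0),(.0165,.045),(.0135,.066)],'domed':[(.0255,0),(.0255,.08)]}
for n in C:
    big=cv2.resize(cv2.imread(f'pics/{n}.png'),None,fx=3,fy=3,interpolation=cv2.INTER_CUBIC)
    for k,(a,b,z) in px.items():
        P=plane(C['wr3'],b,z)
        if a: P=(P+plane(C['wr2'],a,z))/2
        for r,h in shape[k]:
            t=np.linspace(0,6.283,60);Q=np.c_[P[0]+r*np.cos(t),P[1]+r*np.sin(t),0*t+h]
            cv2.polylines(big,[np.round(proj(C[n],Q)*3+1).astype(int)],True,(0,0,255) if h>0 else (0,255,0),1)
    o=big[0:600,450:1250] if n=='wr2' else big[180:780,420:1220]
    cv2.imwrite(f'pics/{n}_o.png',o)
E
python3 obj.py
```

```text
vial tri [ 0.5242 -0.0335  0.0449] [ 0.5245 -0.0328] [ 0.5239 -0.0343]
small tri [0.6395 0.1316 0.0291] [0.6379 0.1286] [0.6406 0.1281]
middle tri [0.5327 0.1726 0.0309] [0.5351 0.1657] [0.5396 0.1645]
large tri [0.5784 0.045  0.058 ] [0.5787 0.0443] [0.5836 0.0427]
bottle [0.702  0.0582]
domed tri [ 0.6455 -0.0328  0.0859] [ 0.6447 -0.0322] [ 0.6459 -0.0322]
```

View pics/wr2_o.png

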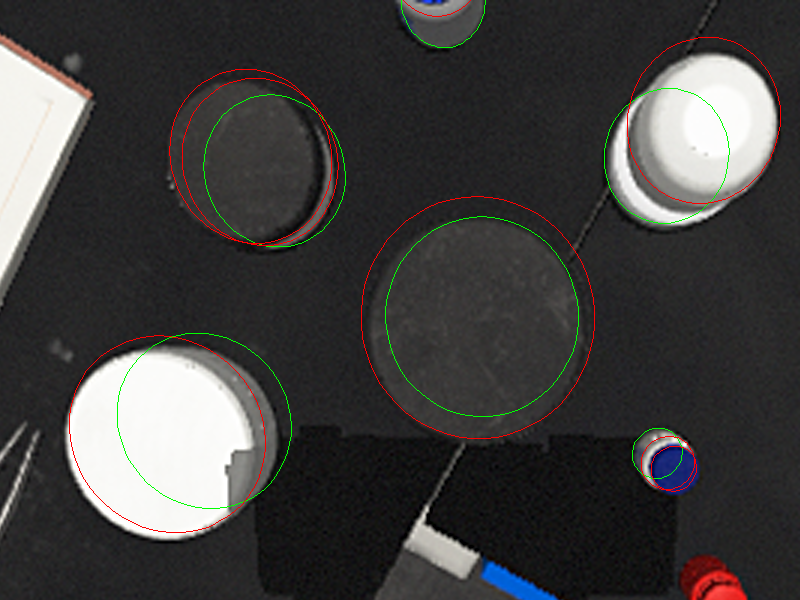

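View pics/wr3_o.png

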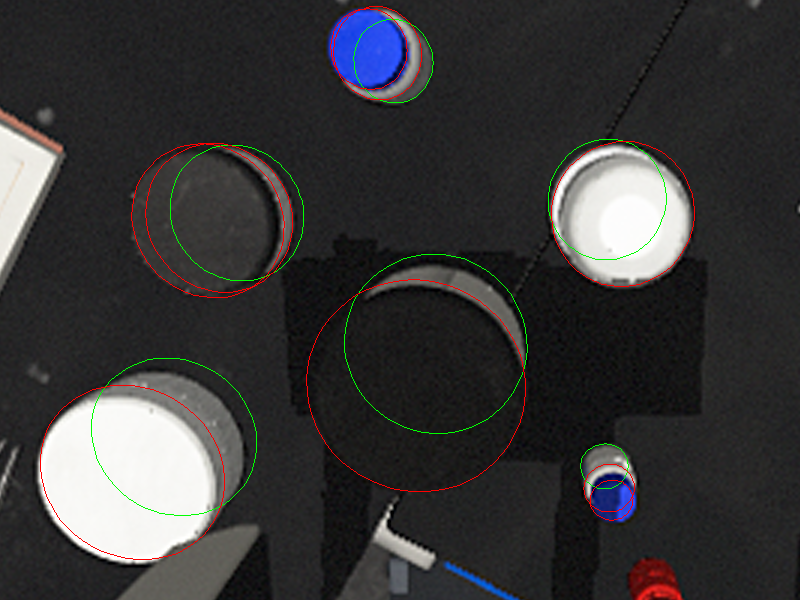

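Identification:
- **Vial candidates:** blue-capped (344,222) and red (360,262) in wr3. The blue-capped white one is the vial; red is excluded.
- **Jar candidates:** dark lid at (209,133), white at (184,216), large dark at (279,187). The 60 mm outline fits the dark one at (209,133), so it is the small jar. The white one is the 76 mm jar and the large dark one the 82 mm jar.

The enlarged overlays above confirm both, so I'll go for the vial.

Call:
play_rows:
  plan:
    - {"slide": [-0.83, -0.37, -0.5], "roll": 0, "fingers": 0.3}
    - {"slide": [-0.83, -0.37, -0.5], "roll": 0, "fingers": 0.3}
    - {"slide": [-0.83, -0.37, -0.5], "roll": 0, "fingers": 0.3}
    - {"slide": [0, 0, -1], "roll": 0, "fingers": 0.3}
    - {"slide": [0, 0, -1], "roll": 0, "fingers": 0.3}
    - {"slide": [0, 0, -1], "roll": 0, "fingers": 0.3}
    - {"slide": [0, 0, -1], "roll": 0, "fingers": 0.3}
    - {"slide": [0, 0, -1], "roll": 0, "fingers": 0.3}
    - {"slide": [0, 0, 0], "roll": 0, "fingers": 0.3}
    - {"slide": [0, 0, 0], "roll": 0, "fingers": 0.3}

```text
t: 6.9
tool_pos: [0.5252, -0.0331, 0.0909]
orientation: [2.222, 0.002, -2.219]
force: [0.3, -0.1, 0.2]
opening: 0.0603
```

```bash
python3 w.py wr4
```

```text
6.9 [ 0.5252 -0.0331  0.0909] [-0.1605  0.0301  1.8334  0.      1.2768  1.4088] 0.06033854733809667 [ 0.329  -0.0548  0.2006]
```

View pics/wr4.png

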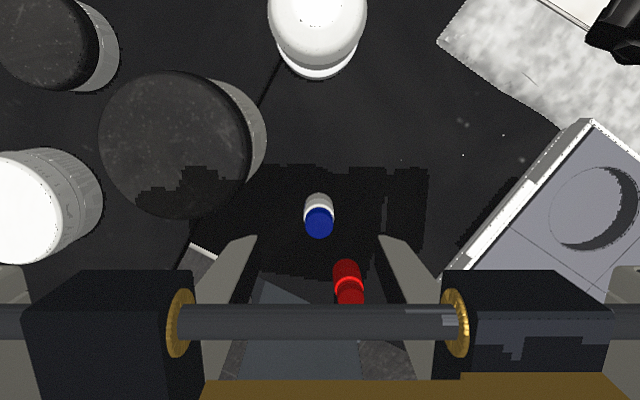

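The vial's cap, at (319,222), is centred between the jaws. I'll check its position along x.

Run:
```python
from plant import robot
from h import *
d=np.load('wr4.npz');W=cal(robot,'wrist',dict(tool_pos=d['p'],orientation=d['o']))
print(plane(W,(319,222),.045),plane(W,(319,219),.045), proj(W,[[.5245,-.033,.045],[.5245,-.033,0]]))
# domed & large here too
```

```text
[ 0.52546262 -0.03484364  0.045     ] [ 0.52755039 -0.03483684  0.045     ] [[316.2010204  223.37368934]
 [316.34091627 204.00270342]]
```

Call:
play_rows:
  plan:
    - {"slide": [0, 0, -1], "roll": 0, "fingers": 0.3}
    - {"slide": [0, 0, -0.9], "roll": 0, "fingers": 0.3}
    - {"slide": [0, 0, -0.45], "roll": 0, "fingers": 0.3}
    - {"slide": [0, 0, 0], "roll": 0, "fingers": -1}
    - {"slide": [0, 0, 0], "roll": 0, "fingers": -1}
    - {"slide": [0, 0, 0], "roll": 0, "fingers": -1}
    - {"slide": [0, 0, 0], "roll": 0, "fingers": -1}
    - {"slide": [0, 0, 0], "roll": 0, "fingers": -1}
  squeeze: 15

```text
t: 7.95
tool_pos: [0.525, -0.0332, 0.0197]
orientation: [2.222, 0.001, -2.22]
force: [0.4, -0.7, 2.4]
opening: 0.0213
```

Call:
play_rows:
  plan:
    - {"slide": [0, 0, 0.5], "roll": 0, "fingers": -1}
    - {"slide": [0, 0, 1], "roll": 0, "fingers": -1}
    - {"slide": [0, 0, 1], "roll": 0, "fingers": -1}
    - {"slide": [0, 0, 0.5], "roll": 0, "fingers": -1}
    - {"slide": [-0.39, -0.855, 0], "roll": 0, "fingers": -1}
    - {"slide": [-0.39, -0.855, 0], "roll": 0, "fingers": -1}
    - {"slide": [-0.39, -0.855, 0], "roll": 0, "fingers": -1}
    - {"slide": [-0.39, -0.855, 0], "roll": 0, "fingers": -1}
    - {"slide": [-0.39, -0.855, 0], "roll": 0, "fingers": -1}
    - {"slide": [-0.39, -0.855, 0], "roll": 0, "fingers": -1}
    - {"slide": [0, 0, -0.8], "roll": 0, "fingers": -1}
    - {"slide": [0, 0, 0], "roll": 0, "fingers": -1}
    - {"slide": [0, 0, 0], "roll": 0, "fingers": -1}

```text
t: 9.57
tool_pos: [0.4544, -0.1867, 0.0855]
orientation: [2.22, 0.002, -2.221]
force: [0.0, -0.3, -0.1]
opening: 0.0207
```

```bash
python3 w.py wr5
```

```text
9.575 [ 0.4544 -0.1867  0.0855] [-0.4944 -0.0577  1.9308  0.0001  1.2687  1.0746] 0.020658906724347982 [ 0.0366 -0.2701 -0.1012]
```

View pics/wr5.png

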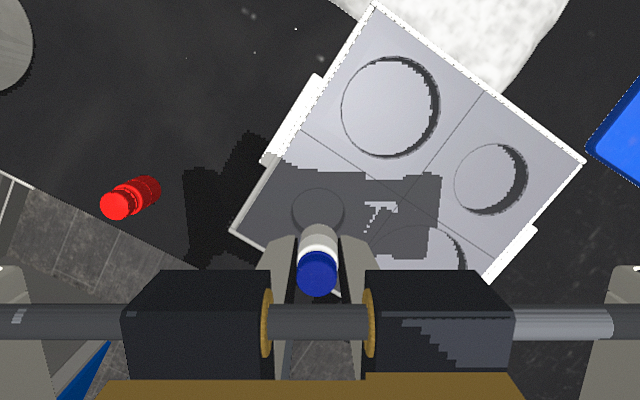

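The vial is held upright at (317,270), and the 38 mm well is beneath it at (318,212).

```bash
cat > pl.py <<'E'
import sys
from plant import robot
from h import *
np.set_printoptions(precision=4,suppress=True)
n=sys.argv[1];d=np.load(n+'.npz');W=cal(robot,'wrist',dict(tool_pos=d['p'],orientation=d['o']))
for a in sys.argv[2:]:
    u,v,z=map(float,a.split(','));print(a,plane(W,(u,v),z))
E
python3 pl.py wr5 318,212,.022 317,272,.1105
```

```text
318,212,.022 [ 0.4558 -0.1878  0.022 ]
317,272,.1105 [ 0.4557 -0.1871  0.1105]
```

Call:
play_rows:
  plan:
    - {"slide": [0, 0, -0.6], "roll": 0, "fingers": -1}
    - {"slide": [0, 0, -0.6], "roll": 0, "fingers": -1}
    - {"slide": [0, 0, -0.4], "roll": 0, "fingers": -1}
    - {"slide": [0, 0, -0.15], "roll": 0, "fingers": -1}
    - {"slide": [0, 0, -0.1], "roll": 0, "fingers": -1}
    - {"slide": [0, 0, -0.06], "roll": 0, "fingers": -1}
    - {"slide": [0, 0, 0], "roll": 0, "fingers": -1}

```text
t: 10.5
tool_pos: [0.4545, -0.1871, 0.0281]
orientation: [2.221, 0.001, -2.22]
force: [0.1, -1.2, -0.4]
opening: 0.0212
```

Call:
play_rows:
  plan:
    - {"slide": [0, 0, -0.03], "roll": 0, "fingers": -1}
    - {"slide": [0, 0, 0], "roll": 0, "fingers": -0.6}
    - {"slide": [0, 0, 0], "roll": 0, "fingers": -0.3}
    - {"slide": [0, 0, 0], "roll": 0, "fingers": -0.3}
    - {"slide": [0, 0, 0], "roll": 0, "fingers": -0.3}
    - {"slide": [0, 0, 0.4], "roll": 0, "fingers": -0.3}
    - {"slide": [0, 0, 1], "roll": 0, "fingers": -0.3}
    - {"slide": [0, 0, 1], "roll": 0, "fingers": -0.3}
    - {"slide": [0, 0, 1], "roll": 0, "fingers": 0.3}
    - {"slide": [0, 0, 0], "roll": 0, "fingers": 0.3}

```text
t: 11.75
tool_pos: [0.4564, -0.1881, 0.1326]
orientation: [2.225, -0.002, -2.213]
force: [0.5, 0.9, -0.4]
opening: 0.0483
```

```bash
python3 w.py wr6
```

```text
11.75 [ 0.4564 -0.1881  0.1326] [-0.4948 -0.1086  1.8882  0.      1.3558  1.0745] 0.04825057671498379 [ 0.5188  0.8944 -0.3813]
```

View pics/wr6.png

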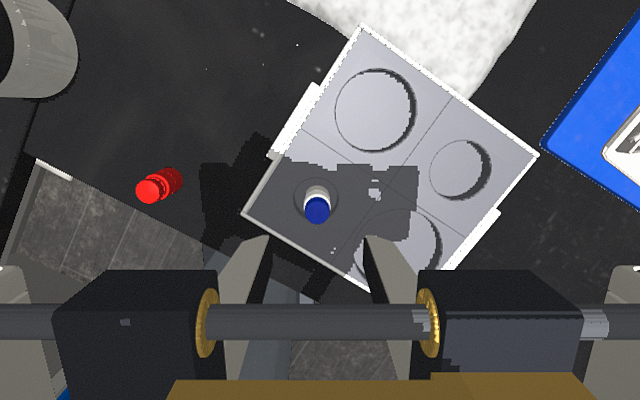

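The vial is standing in its well, with its cap at (317,210) inside the rim circle. Before reaching for the bottle, I'll check how near the tall brown bottle behind it is.

Run:
```python
from plant import robot
from h import *
np.set_printoptions(precision=3,suppress=True)
T=cal(robot,'top');S=cal(robot,'scene')
print('cap',tri(T,(278,27),S,(361,99)))
print('scene base',plane(S,(361,153),0),'front', plane(S,(361,157),0))
print(proj(T,[[.85,.05,0],[.80,.05,0]]))
print('hook',plane(S,(328,144),.05),'timer',tri(T,(336,95),S,(385,166)))
print('jack top corner', tri(T,(418,150),S,(418,168)))
a=cv2.imread('pics/top0.png')[0:180,200:360];cv2.imwrite('pics/br.png',cv2.resize(a,(640,720)[0:2],interpolation=cv2.INTER_CUBIC)[:600])
a=cv2.imread('pics/scene0.png')[70:220,280:440];cv2.imwrite('pics/br2.png',cv2.resize(a,(640,600),interpolation=cv2.INTER_CUBIC))
```

```text
cap [0.87  0.063 0.163]
scene base [0.849 0.046 0.   ] front [0.823 0.031 0.   ]
[[287.707  67.465]
 [287.087  86.096]]
hook [0.755 0.105 0.05 ] timer [ 0.774 -0.075  0.016]
jack top corner [ 0.607 -0.244  0.123]
```

View pics/br.png

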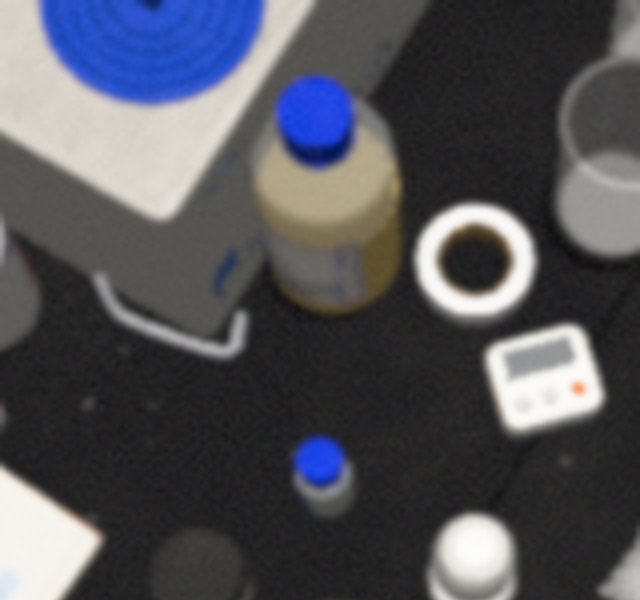

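View pics/br2.png

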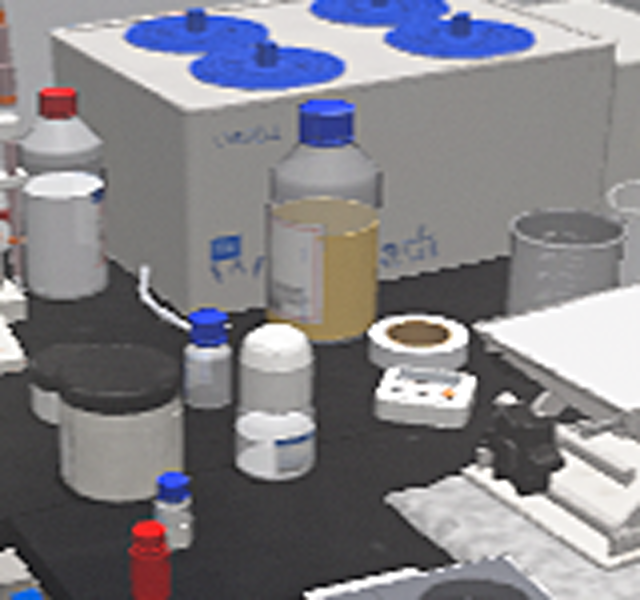

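Call:
play_rows:
  plan:
    - {"slide": [0.91, 0.91, 0.4], "roll": 0, "fingers": 0.1}
    - {"slide": [0.91, 0.91, 0.4], "roll": 0, "fingers": 0.1}
    - {"slide": [0.91, 0.91, 0.4], "roll": 0, "fingers": 0.1}
    - {"slide": [0.91, 0.91, 0.4], "roll": 0, "fingers": 0.1}
    - {"slide": [0.91, 0.91, 0.2], "roll": 0, "fingers": 0.1}
    - {"slide": [0.91, 0.91, 0], "roll": 0, "fingers": 0.1}
    - {"slide": [0.91, 0.91, 0], "roll": 0, "fingers": 0.1}
    - {"slide": [0.91, 0.91, 0], "roll": 0, "fingers": 0.1}
    - {"slide": [0.91, 0.91, 0], "roll": 0, "fingers": 0.1}
    - {"slide": [0, 0, -0.8], "roll": 0, "fingers": 0.1}
    - {"slide": [0, 0, -0.8], "roll": 0, "fingers": 0.1}
    - {"slide": [0, 0, 0], "roll": 0, "fingers": 0.1}
    - {"slide": [0, 0, 0], "roll": 0, "fingers": 0.1}

```text
t: 13.42
tool_pos: [0.6999, 0.0586, 0.135]
orientation: [2.22, 0.002, -2.221]
force: [0.5, 0.5, 0.8]
opening: 0.0512
```

```bash
python3 w.py wr7
```

```text
13.425 [0.6999 0.0586 0.135 ] [0.0106 0.4518 1.2581 0.     1.4321 1.58  ] 0.05123065229349889 [0.5432 0.4954 0.8238]
```

View pics/wr7.png

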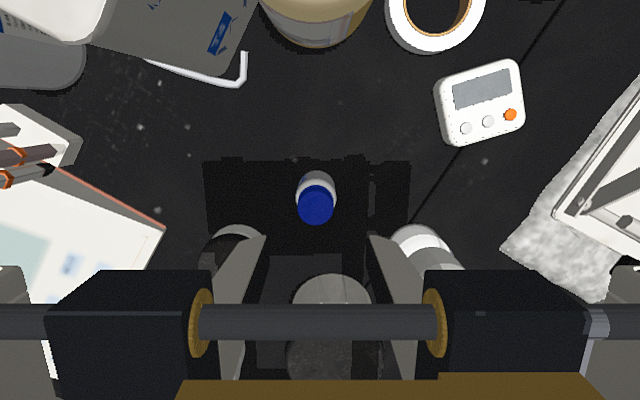

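The bottle is at (316,200), between the jaws. The bath corner at (160,60) and the brown bottle at (318,20) are well ahead of it.

```bash
python3 pl.py wr7 316,204,.066 318,188,.045 250,80,0.04 315,47,0
```

```text
316,204,.066 [0.7056 0.059  0.066 ]
318,188,.045 [0.7123 0.0575 0.045 ]
250,80,0.04 [0.7916 0.107  0.04  ]
315,47,0 [0.8196 0.0601 0.    ]
```

Call:
play_rows:
  plan:
    - {"slide": [0.12, 0, -1], "roll": 0, "fingers": 0.1}
    - {"slide": [0, 0, -1], "roll": 0, "fingers": 0.1}
    - {"slide": [0, 0, -0.9], "roll": 0, "fingers": 0.1}
    - {"slide": [0, 0, -0.62], "roll": 0, "fingers": 0.1}
    - {"slide": [0, 0, 0], "roll": 0, "fingers": -1}
    - {"slide": [0, 0, 0], "roll": 0, "fingers": -1}
    - {"slide": [0, 0, 0], "roll": 0, "fingers": -1}
    - {"slide": [0, 0, 0], "roll": 0, "fingers": -1}
    - {"slide": [0, 0, 0], "roll": 0, "fingers": -1}
  squeeze: 18

```text
t: 14.6
tool_pos: [0.7048, 0.0588, 0.0311]
orientation: [2.224, 0.002, -2.218]
force: [-1.0, 1.2, 6.8]
opening: 0.0318
```

Call:
play_rows:
  plan:
    - {"slide": [0, 0, 0.5], "roll": 0, "fingers": -1}
    - {"slide": [0, 0, 1], "roll": 0, "fingers": -1}
    - {"slide": [0, 0, 1], "roll": 0, "fingers": -1}
    - {"slide": [0, 0, 1], "roll": 0, "fingers": -1}
    - {"slide": [0, 0, 1], "roll": 0, "fingers": -1}
    - {"slide": [0, 0, 0.5], "roll": 0, "fingers": -1}
    - {"slide": [0, 0, 0], "roll": 0, "fingers": -1}

```text
t: 15.48
tool_pos: [0.7044, 0.0587, 0.181]
orientation: [2.224, 0.002, -2.218]
force: [0.6, 0.4, -0.8]
opening: 0.0318
```

```bash
python3 w.py wr8
python3 - <<'E'
from plant import robot
from h import *
np.set_printoptions(precision=3,suppress=True)
d=np.load('wr1.npz');W=cal(robot,'wrist',dict(tool_pos=d['p'],orientation=d['o']));T=cal(robot,'top');S=cal(robot,'scene')
# blue-mat jack: knob in wr1 (512,165), top (500,228)? ; plate corner
print(tri(T,(498,228),W,(512,160)), plane(T,(478,205),.05), tri(T,(540,152),W,(605,33)))
E
```

```text
15.475 [0.7044 0.0587 0.181 ] [ 0.0107  0.4341  1.1963 -0.      1.5085  1.58  ] 0.031847726324768434 [ 0.6359  0.4345 -0.7985]
[ 0.456 -0.483 -0.006] [ 0.501 -0.41   0.05 ] [ 0.729 -0.749 -0.304]
```

View pics/wr8.png

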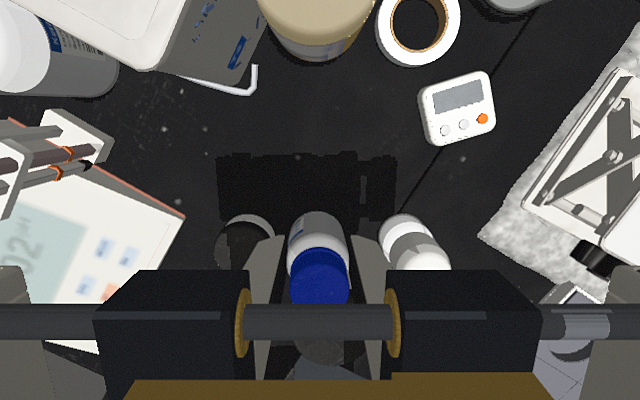

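The bottle is held upright at (318,250), in line with the tool. I'll carry it to the 50 mm well, turning the jaws roughly along x so the gripper body stays clear of the jack on the blue mat.

Call:
play_rows:
  plan:
    - {"slide": [-0.577, -0.938, 0], "roll": 0.8, "fingers": -1}
    - {"slide": [-0.577, -0.938, 0], "roll": 0.8, "fingers": -1}
    - {"slide": [-0.577, -0.938, 0], "roll": 0.8, "fingers": -1}
    - {"slide": [-0.577, -0.938, 0], "roll": 0.8, "fingers": -1}
    - {"slide": [-0.577, -0.938, 0], "roll": 0.8, "fingers": -1}
    - {"slide": [-0.577, -0.938, 0], "roll": 0.8, "fingers": -1}
    - {"slide": [-0.577, -0.938, 0], "roll": 0.8, "fingers": -1}
    - {"slide": [-0.577, -0.938, 0], "roll": 0.8, "fingers": -1}
    - {"slide": [-0.577, -0.938, 0], "roll": 0.8, "fingers": -1}
    - {"slide": [-0.577, -0.938, 0], "roll": 0.8, "fingers": -1}
    - {"slide": [-0.577, -0.938, 0], "roll": 0.8, "fingers": -1}
    - {"slide": [-0.577, -0.938, 0], "roll": 0.8, "fingers": -1}
    - {"slide": [-0.577, -0.938, 0], "roll": 0.8, "fingers": -1}
    - {"slide": [0, 0, -1], "roll": 0, "fingers": -1}
    - {"slide": [0, 0, -1], "roll": 0, "fingers": -1}
    - {"slide": [0, 0, 0], "roll": 0, "fingers": -1}
    - {"slide": [0, 0, 0], "roll": 0, "fingers": -1}

```text
t: 17.65
tool_pos: [0.4785, -0.3069, 0.1194]
orientation: [1.295, 1.152, -1.295]
force: [0.5, 0.3, -0.4]
opening: 0.032
```

```bash
python3 w.py wr9
```

```text
17.65 [ 0.4785 -0.3069  0.1194] [-0.6605  0.1148  1.6893  0.      1.3381 -0.5435] 0.031982336621703134 [ 0.503   0.2762 -0.3937]
```

View pics/wr9.png

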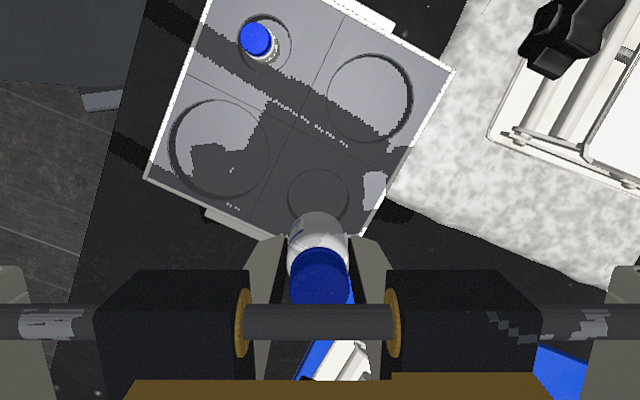

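```bash
python3 pl.py wr9 318,198,.022 288,197,.022 348,197,.022 318,169,.022 320,278,.1545
python3 - <<'E'
from plant import robot
from h import *
d=np.load('wr9.npz');W=cal(robot,'wrist',dict(tool_pos=d['p'],orientation=d['o']))
t=np.linspace(0,6.283,9)
print(proj(W,np.c_[.4795+.025*np.cos(t),-.3072+.025*np.sin(t),0*t+.022]).round(0).tolist())
E
```

```text
318,198,.022 [ 0.4795 -0.3054  0.022 ]
288,197,.022 [ 0.4557 -0.3017  0.022 ]
348,197,.022 [ 0.5035 -0.3074  0.022 ]
318,169,.022 [ 0.4823 -0.2819  0.022 ]
320,278,.1545 [ 0.4802 -0.3039  0.1545]
[[349.0, 197.0], [338.0, 176.0], [315.0, 170.0], [293.0, 181.0], [287.0, 204.0], [299.0, 223.0], [322.0, 229.0], [342.0, 218.0], [349.0, 197.0]]
```

Call:
play_rows:
  plan:
    - {"slide": [0.03, 0, -0.9], "roll": 0, "fingers": -1}
    - {"slide": [0, 0, -0.8], "roll": 0, "fingers": -1}
    - {"slide": [0, 0, -0.5], "roll": 0, "fingers": -1}
    - {"slide": [0, 0, -0.2], "roll": 0, "fingers": -1}
    - {"slide": [0, 0, -0.1], "roll": 0, "fingers": -1}
    - {"slide": [0, 0, -0.1], "roll": 0, "fingers": -1}
    - {"slide": [0, 0, 0], "roll": 0, "fingers": -1}
    - {"slide": [0, 0, 0], "roll": 0, "fingers": -1}

```text
t: 18.7
tool_pos: [0.4797, -0.3073, 0.0418]
orientation: [1.295, 1.151, -1.295]
force: [-1.1, -0.1, -0.9]
opening: 0.0316
```

Call:
play_rows:
  plan:
    - {"slide": [0, 0, -0.06], "roll": 0, "fingers": -1}
    - {"slide": [0, 0, -0.04], "roll": 0, "fingers": -1}
    - {"slide": [0, 0, 0], "roll": 0, "fingers": -1}

```text
t: 19.08
tool_pos: [0.4797, -0.3077, 0.0393]
orientation: [1.294, 1.15, -1.295]
force: [-3.7, -0.4, 6.4]
opening: 0.0318
```

Contact at 6 N, so the bottle is on the floor. Releasing.

Call:
play_rows:
  plan:
    - {"slide": [0, 0, 0], "roll": 0, "fingers": -0.3}
    - {"slide": [0, 0, 0], "roll": 0, "fingers": 0}
    - {"slide": [0, 0, 0], "roll": 0, "fingers": 0}
    - {"slide": [0, 0, 0], "roll": 0, "fingers": 0}
    - {"slide": [0, 0, 0.5], "roll": 0, "fingers": 0}
    - {"slide": [0, 0, 1], "roll": 0, "fingers": 0}
    - {"slide": [0, 0, 1], "roll": 0, "fingers": 0}
    - {"slide": [0, 0, 1], "roll": 0, "fingers": 0.5}
    - {"slide": [0, 0, 1], "roll": 0, "fingers": 0.5}
    - {"slide": [0, 0, 0], "roll": 0, "fingers": 0.5}

```text
t: 20.32
tool_pos: [0.4813, -0.3084, 0.1777]
orientation: [1.295, 1.144, -1.292]
force: [-0.6, -0.7, -0.1]
opening: 0.0686
```

```bash
python3 w.py wr10
```

```text
20.325 [ 0.4813 -0.3084  0.1777] [-0.6596  0.0694  1.6283  0.      1.437  -0.5425] 0.06860839088690102 [-0.5653 -0.7355 -0.1089]
```

View pics/wr10.png

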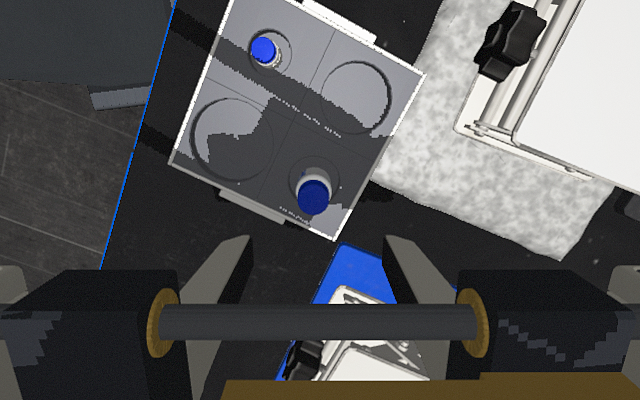

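The bottle is upright in the 50 mm well at (314,190), and the vial is still fine. Next is the small jar. First a quick check of the pH meter's height.

Run:
```python
from plant import robot
from h import *
np.set_printoptions(precision=3,suppress=True)
C={}
for n in('wr2','wr3'):
    d=np.load(n+'.npz');C[n]=cal(robot,'wrist',dict(tool_pos=d['p'],orientation=d['o']))
print(tri(C['wr2'],(180.5,31),C['wr3'],(160,109)))
```

```text
[0.666 0.197 0.009]
```

Call:
play_rows:
  plan:
    - {"slide": [0.35, 0.975, 0], "roll": 0.21, "fingers": 0.7}
    - {"slide": [0.35, 0.975, 0], "roll": 0.21, "fingers": 0.7}
    - {"slide": [0.35, 0.975, 0], "roll": 0.21, "fingers": 0.7}
    - {"slide": [0.35, 0.975, 0], "roll": 0.21, "fingers": 0.7}
    - {"slide": [0.35, 0.975, 0], "roll": 0.21, "fingers": 0.7}
    - {"slide": [0.35, 0.975, 0], "roll": 0.21, "fingers": 0.7}
    - {"slide": [0.35, 0.975, 0], "roll": 0.21, "fingers": 0.7}
    - {"slide": [0.35, 0.975, 0], "roll": 0.21, "fingers": 0.7}
    - {"slide": [0.35, 0.975, 0], "roll": 0.21, "fingers": 0.7}
    - {"slide": [0.35, 0.975, 0], "roll": 0.21, "fingers": 0.7}
    - {"slide": [0.35, 0.975, 0], "roll": 0.21, "fingers": 0.7}
    - {"slide": [0.35, 0.975, 0], "roll": 0.21, "fingers": 0.7}
    - {"slide": [0.35, 0.975, 0], "roll": 0.21, "fingers": 0.7}
    - {"slide": [0.35, 0.975, 0], "roll": 0.21, "fingers": 0.7}
    - {"slide": [0.35, 0.975, 0], "roll": 0.21, "fingers": 0.7}
    - {"slide": [0, 0, 0], "roll": 0, "fingers": 0.7}
    - {"slide": [0, 0, 0], "roll": 0, "fingers": 0.7}

```text
t: 22.5
tool_pos: [0.6362, 0.1311, 0.1721]
orientation: [0.967, 1.346, -0.97]
force: [0.0, -0.2, -1.1]
opening: 0.0789
```

```bash
python3 w.py wr11
```

```text
22.5 [0.6362 0.1311 0.1721] [ 0.1246  0.2889  1.3926 -0.0004  1.4622 -0.1978] 0.07891562630874134 [ 0.023  -0.1524 -1.1459]
```

View pics/wr11.png

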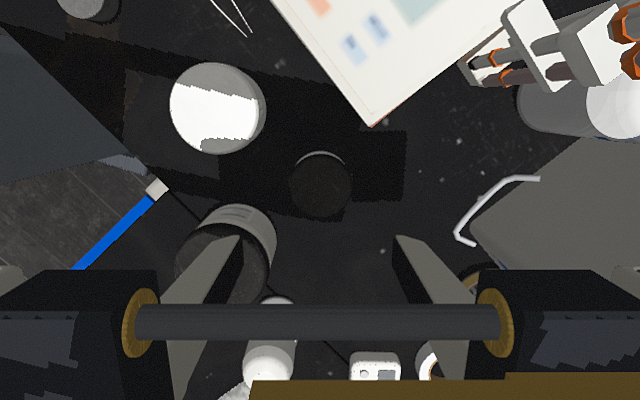

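```bash
cat > ov.py <<'E'
import sys
from plant import robot
from h import *
n,x,y,r,z,u0,v0=sys.argv[1],*map(float,sys.argv[2:8])
d=np.load(n+'.npz');W=cal(robot,'wrist',dict(tool_pos=d['p'],orientation=d['o']))
im=np.clip(cv2.imread(f'pics/{n}.png').astype(float)*float(sys.argv[8]),0,255).astype(np.uint8)
big=cv2.resize(im,None,fx=4,fy=4,interpolation=cv2.INTER_CUBIC)
t=np.linspace(0,6.283,60);cv2.polylines(big,[np.round(proj(W,np.c_[x+r*np.cos(t),y+r*np.sin(t),0*t+z])*4+1.5).astype(int)],True,(0,0,255),1)
u0=int(u0*4);v0=int(v0*4);cv2.imwrite(f'pics/{n}_ov.png',big[max(0,v0-240):v0+240,max(0,u0-300):u0+300])
E
python3 ov.py wr11 .639 .130 .03 .041 320 180 2.5; python3 pl.py wr11 320,180,.041
```

```text
320,180,.041 [0.6355 0.1402 0.041 ]
```

View pics/wr11_ov.png

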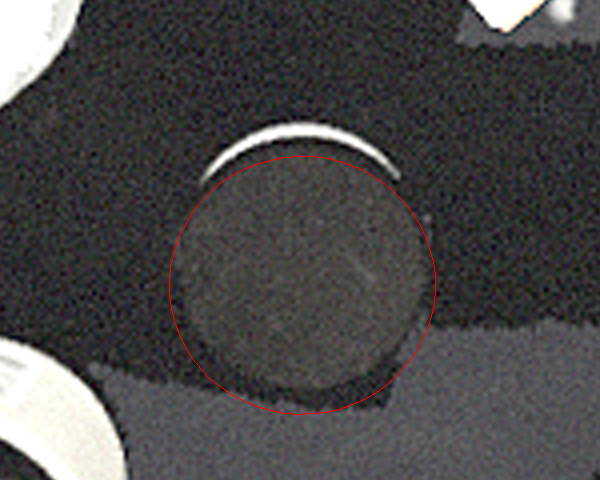

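```bash
python3 pl.py wr11 320,188,.041
```

```text
320,188,.041 [0.6379 0.1332 0.041 ]
```

Call:
play_rows:
  plan:
    - {"slide": [0.05, 0.05, -1], "roll": 0, "fingers": 0.7}
    - {"slide": [0, 0, -1], "roll": 0, "fingers": 0.7}
    - {"slide": [0, 0, -1], "roll": 0, "fingers": 0.7}
    - {"slide": [0, 0, -1], "roll": 0, "fingers": 0.7}
    - {"slide": [0, 0, -0.6], "roll": 0, "fingers": 0.7}
    - {"slide": [0, 0, -0.45], "roll": 0, "fingers": 0.7}
    - {"slide": [0, 0, 0], "roll": 0, "fingers": 0.7}

```text
t: 23.42
tool_pos: [0.6379, 0.1328, 0.0211]
orientation: [0.968, 1.346, -0.97]
force: [-0.8, 0.1, -0.2]
opening: 0.0792
```

```bash
python3 w.py wr12
```

```text
23.425 [0.6379 0.1328 0.0211] [ 0.1266  0.433   1.5017 -0.      1.2082 -0.1956] 0.07923652040013322 [-0.8451  0.0584 -0.225 ]
```

View pics/wr12.png

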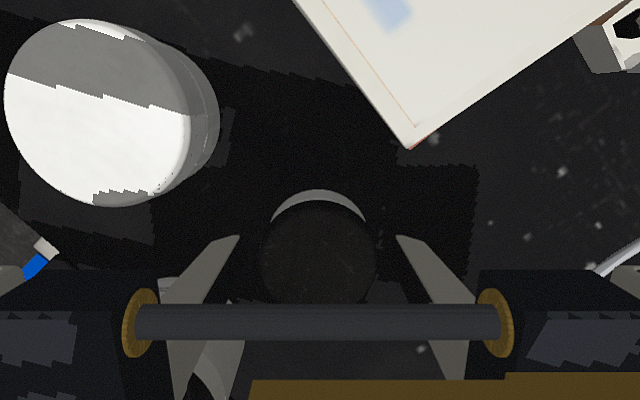

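The small jar's lid, at (318,245), is centred between the fingers. Closing.

Call:
play_rows:
  plan:
    - {"slide": [0, 0, 0], "roll": 0, "fingers": -1}
    - {"slide": [0, 0, 0], "roll": 0, "fingers": -1}
    - {"slide": [0, 0, 0], "roll": 0, "fingers": -1}
    - {"slide": [0, 0, 0], "roll": 0, "fingers": -1}
  squeeze: 22

```text
t: 23.98
tool_pos: [0.6391, 0.1333, 0.0227]
orientation: [0.969, 1.344, -0.967]
force: [-1.4, 0.3, 5.5]
opening: 0.0573
```

Call:
play_rows:
  plan:
    - {"slide": [0, 0, 0.4], "roll": 0, "fingers": -1}
    - {"slide": [0, 0, 0.8], "roll": 0, "fingers": -1}
    - {"slide": [0, 0, 1], "roll": 0, "fingers": -1}
    - {"slide": [0, 0, 1], "roll": 0, "fingers": -1}
    - {"slide": [0, 0, 1], "roll": 0, "fingers": -1}
    - {"slide": [0, 0, 0.6], "roll": 0, "fingers": -1}

```text
t: 24.72
tool_pos: [0.6391, 0.1333, 0.1683]
orientation: [0.969, 1.343, -0.967]
force: [-0.2, -0.5, -1.4]
opening: 0.0574
```

Call:
play_rows:
  plan:
    - {"slide": [-0.55, -0.935, 0], "roll": 0, "fingers": -1}
    - {"slide": [-0.55, -0.935, 0], "roll": 0, "fingers": -1}
    - {"slide": [-0.55, -0.935, 0], "roll": 0, "fingers": -1}
    - {"slide": [-0.55, -0.935, 0], "roll": 0, "fingers": -1}
    - {"slide": [-0.55, -0.935, 0], "roll": 0, "fingers": -1}
    - {"slide": [-0.55, -0.935, 0], "roll": 0, "fingers": -1}
    - {"slide": [-0.55, -0.935, 0], "roll": 0, "fingers": -1}
    - {"slide": [-0.55, -0.935, 0], "roll": 0, "fingers": -1}
    - {"slide": [-0.55, -0.935, 0], "roll": 0, "fingers": -1}
    - {"slide": [-0.55, -0.935, 0], "roll": 0, "fingers": -1}
    - {"slide": [-0.55, -0.935, 0], "roll": 0, "fingers": -1}
    - {"slide": [-0.55, -0.935, 0], "roll": 0, "fingers": -1}
    - {"slide": [-0.55, -0.935, 0], "roll": 0, "fingers": -1}
    - {"slide": [-0.55, -0.935, 0], "roll": 0, "fingers": -1}
    - {"slide": [0, 0, -0.8], "roll": 0, "fingers": -1}
    - {"slide": [0, 0, -0.8], "roll": 0, "fingers": -1}
    - {"slide": [0, 0, 0], "roll": 0, "fingers": -1}
    - {"slide": [0, 0, 0], "roll": 0, "fingers": -1}

```text
t: 26.98
tool_pos: [0.4077, -0.2596, 0.1186]
orientation: [0.968, 1.344, -0.968]
force: [0.0, 0.1, -0.3]
opening: 0.0579
```

```bash
python3 w.py wr13
```

```text
26.975 [ 0.4077 -0.2596  0.1186] [-0.6731 -0.1179  1.9233 -0.      1.3358 -0.996 ] 0.05789185223585571 [ 0.0406  0.0842 -0.2515]
```

View pics/wr13.png

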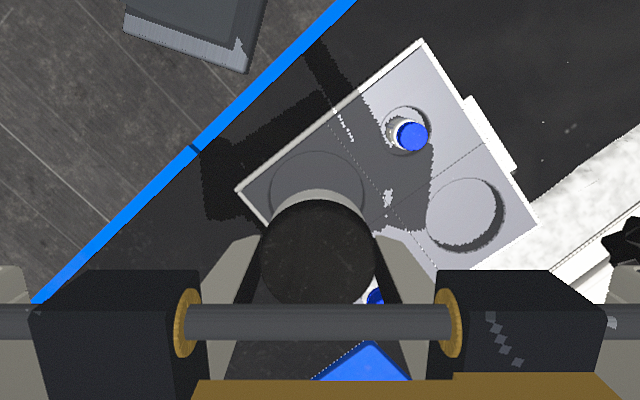

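```bash
python3 ov.py wr13 .4074 -.2596 .039 .022 318 220 1.8; python3 pl.py wr13 318,254,.137
```

```text
318,254,.137 [ 0.4059 -0.2533  0.137 ]
```

View pics/wr13_ov.png

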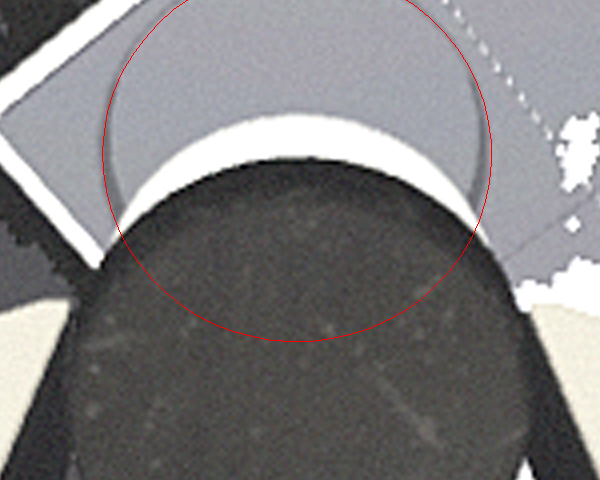

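Run:
```python
from plant import robot
from h import *
d=np.load('wr13.npz');W=cal(robot,'wrist',dict(tool_pos=d['p'],orientation=d['o']))
t=np.linspace(0,6.283,200)
for dz in(0,):
  for z,r in((.137,.03),(.122,.03),(.096,.029)):
    p=proj(W,np.c_[.4077+r*np.cos(t),-.2596+r*np.sin(t),0*t+z]);print(z,p.min(0),p.max(0))
p=proj(W,np.c_[.4074+.039*np.cos(t),-.2596+.039*np.sin(t),0*t+.022]);print(p.min(0),p.max(0))
```

```text
0.137 [254.40736514 206.55709781] [380.34714116 320.98607063]
0.122 [259.52361146 197.64371618] [375.1482951  303.93655999]
0.096 [268.34518046 187.05346095] [366.21286905 278.48012126]
[268.17679776 151.38343521] [365.45103947 244.96381801]
```

Call:
play_rows:
  plan:
    - {"slide": [0, 0, -1], "roll": 0, "fingers": -1}
    - {"slide": [0, 0, -0.9], "roll": 0, "fingers": -1}
    - {"slide": [0, 0, -0.5], "roll": 0, "fingers": -1}
    - {"slide": [0, 0, -0.25], "roll": 0, "fingers": -1}
    - {"slide": [0, 0, -0.15], "roll": 0, "fingers": -1}
    - {"slide": [0, 0, -0.07], "roll": 0, "fingers": -1}
    - {"slide": [0, 0, 0], "roll": 0, "fingers": -1}
    - {"slide": [0, 0, 0], "roll": 0, "fingers": -1}

```text
t: 28.02
tool_pos: [0.4078, -0.2597, 0.0322]
orientation: [0.968, 1.344, -0.968]
force: [0.5, -0.5, 0.2]
opening: 0.0573
```

Call:
play_rows:
  plan:
    - {"slide": [0, 0, -0.05], "roll": 0, "fingers": -1}
    - {"slide": [0, 0, 0], "roll": 0, "fingers": -1}

```text
t: 28.28
tool_pos: [0.4078, -0.2599, 0.0309]
orientation: [0.968, 1.344, -0.968]
force: [-1.4, 0.5, 4.9]
opening: 0.0576
```

Floor contact at about 5 N. Releasing and rising.

Call:
play_rows:
  plan:
    - {"slide": [0, 0, 0], "roll": 0, "fingers": 0.35}
    - {"slide": [0, 0, 0], "roll": 0, "fingers": 0.45}
    - {"slide": [0, 0, 0], "roll": 0, "fingers": 0.45}
    - {"slide": [0, 0, 0], "roll": 0, "fingers": 0.45}
    - {"slide": [0, 0, 0.5], "roll": 0, "fingers": 0.45}
    - {"slide": [0, 0, 1], "roll": 0, "fingers": 0.45}
    - {"slide": [0, 0, 1], "roll": 0, "fingers": 0.45}
    - {"slide": [0, 0, 1], "roll": 0, "fingers": 0.45}
    - {"slide": [0, 0, 1], "roll": 0, "fingers": 0.45}
    - {"slide": [0, 0, 0], "roll": 0, "fingers": 0.45}

```text
t: 29.52
tool_pos: [0.4092, -0.2609, 0.1692]
orientation: [0.967, 1.338, -0.968]
force: [-0.1, -0.6, -0.4]
opening: 0.0674
```

```bash
python3 w.py wr14
```

```text
29.525 [ 0.4092 -0.2609  0.1692] [-0.6733 -0.163   1.8691 -0.      1.429  -0.9959] 0.06740222674081667 [-0.1132 -0.6235 -0.382 ]
```

View pics/wr14.png

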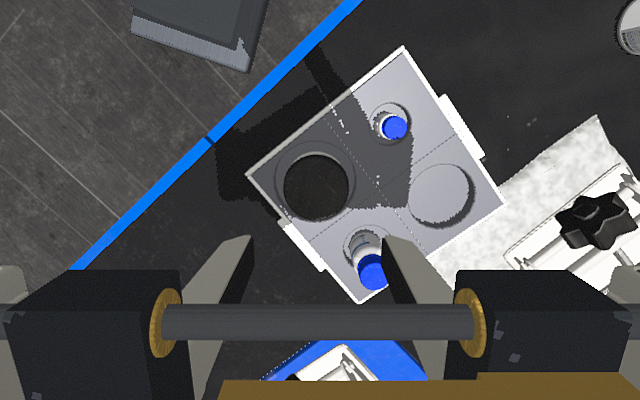

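The small jar is seated in the 78 mm well at (315,187), and the vial and bottle are still standing. Next is the domed bottle.

Call:
play_rows:
  plan:
    - {"slide": [0.985, 0.95, 0], "roll": 0.35, "fingers": 0.5}
    - {"slide": [0.985, 0.95, 0], "roll": 0.35, "fingers": 0.5}
    - {"slide": [0.985, 0.95, 0], "roll": 0.35, "fingers": 0.5}
    - {"slide": [0.985, 0.95, 0], "roll": 0.35, "fingers": 0.5}
    - {"slide": [0.985, 0.95, 0], "roll": 0.35, "fingers": 0.5}
    - {"slide": [0.985, 0.95, 0], "roll": 0.35, "fingers": 0.5}
    - {"slide": [0.985, 0.95, 0], "roll": 0.35, "fingers": 0.5}
    - {"slide": [0.985, 0.95, 0], "roll": 0.35, "fingers": 0.5}
    - {"slide": [0, 0, 0], "roll": 0, "fingers": 0.5}
    - {"slide": [0, 0, 0], "roll": 0, "fingers": 0.5}

```text
t: 30.82
tool_pos: [0.6429, -0.0316, 0.1637]
orientation: [0.669, 1.467, -0.671]
force: [-0.3, -0.6, 0.6]
opening: 0.0695
```

```bash
python3 w.py wr15; python3 ov.py wr15 .645 -.032 .0255 .08 320 210 1
```

```text
30.825 [ 0.6429 -0.0316  0.1637] [-0.1286  0.2788  1.42   -0.0004  1.4453 -0.8421] 0.06953866503239338 [-0.3222 -0.5897  0.5908]
```

View pics/wr15.png

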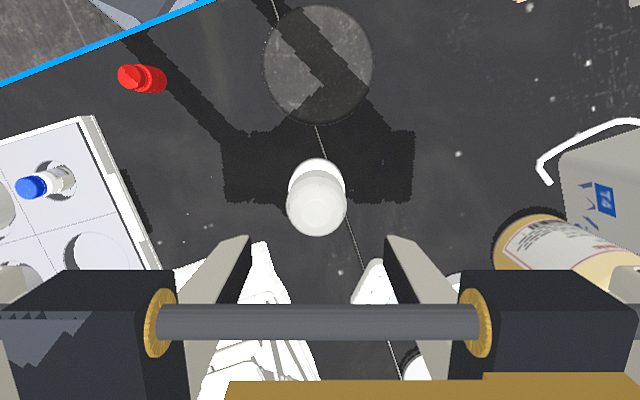

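View pics/wr15_ov.png

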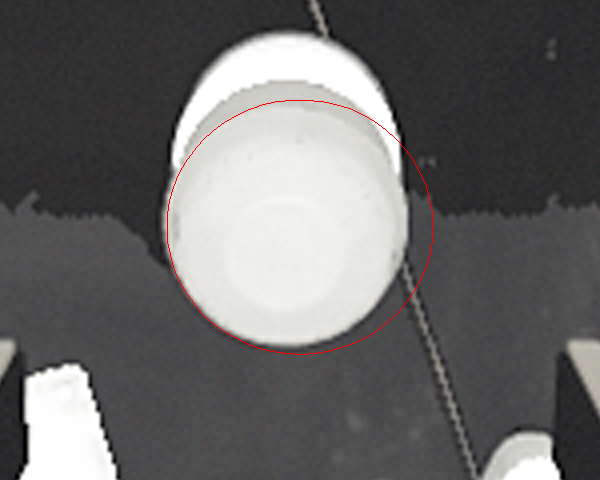

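Run:
```python
from plant import robot
from h import *
from scipy.optimize import least_squares
d=np.load('wr15.npz');W=cal(robot,'wrist',dict(tool_pos=d['p'],orientation=d['o']))
t=np.linspace(0,6.283,200)
def ex(x,y,z,r):
    p=proj(W,np.c_[x+r*np.cos(t),y+r*np.sin(t),0*t+z]);return p.min(0),p.max(0)
f=lambda v:[ex(*v,.0,.0255)[0][1]-157.75,(ex(*v,0.,.0255)[0][0]+ex(*v,0.,.0255)[1][0])/2-316.6]
q=least_squares(f,[.645,-.032]).x;print(q)
for z in(0,.03,.06,.08):print(z,ex(*q,z,.0255))
```

```text
[ 0.64302896 -0.03351236]
0 (array([290.94147586, 157.75      ]), array([342.25852414, 207.7982651 ]))
0.03 (array([288.43621527, 162.96555969]), array([344.55155105, 217.36007891]))
0.06 (array([285.41416352, 169.28383803]), array([347.31743767, 228.84537682]))
0.08 (array([283.02757964, 174.29442046]), array([349.50160514, 237.87794573]))
```

Call:
play_rows:
  plan:
    - {"slide": [0, -0.06, -0.8], "roll": 0, "fingers": 0.5}
    - {"slide": [0, 0, -1], "roll": 0, "fingers": 0.5}
    - {"slide": [0, 0, -1], "roll": 0, "fingers": 0.5}
    - {"slide": [0, 0, -0.7], "roll": 0, "fingers": 0.5}
    - {"slide": [0, 0, -0.42], "roll": 0, "fingers": 0.5}
    - {"slide": [0, 0, 0], "roll": 0, "fingers": -1}
    - {"slide": [0, 0, 0], "roll": 0, "fingers": -1}
    - {"slide": [0, 0, 0], "roll": 0, "fingers": -1}
    - {"slide": [0, 0, 0], "roll": 0, "fingers": -1}
    - {"slide": [0, 0, 0], "roll": 0, "fingers": -1}
  squeeze: 22

```text
t: 32.12
tool_pos: [0.645, -0.0334, 0.049]
orientation: [0.67, 1.463, -0.669]
force: [0.2, 0.6, 4.6]
opening: 0.047
```

```bash
python3 w.py wr16
python3 - <<'E'
from plant import robot
import cv2
im=cv2.cvtColor(robot.read_camera('scene'),cv2.COLOR_RGB2BGR)
cv2.imwrite('pics/sc16.png',cv2.resize(im[100:260,260:460],(800,640))[:600])
E
```

```text
32.125 [ 0.645  -0.0334  0.049 ] [-0.1312  0.3822  1.5116  0.      1.2453 -0.8448] 0.04699227553498324 [0.2333 0.6217 4.6361]
```

View pics/wr16.png

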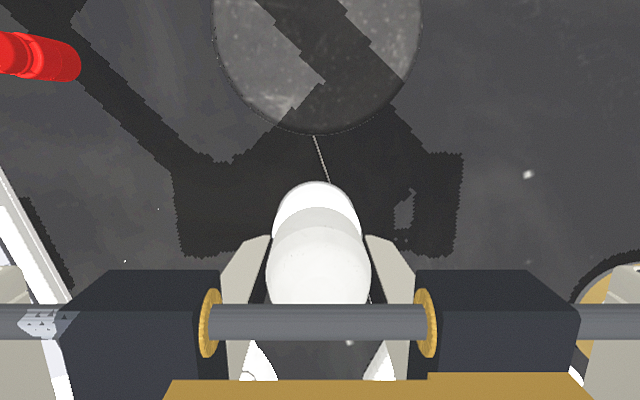

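View pics/sc16.png

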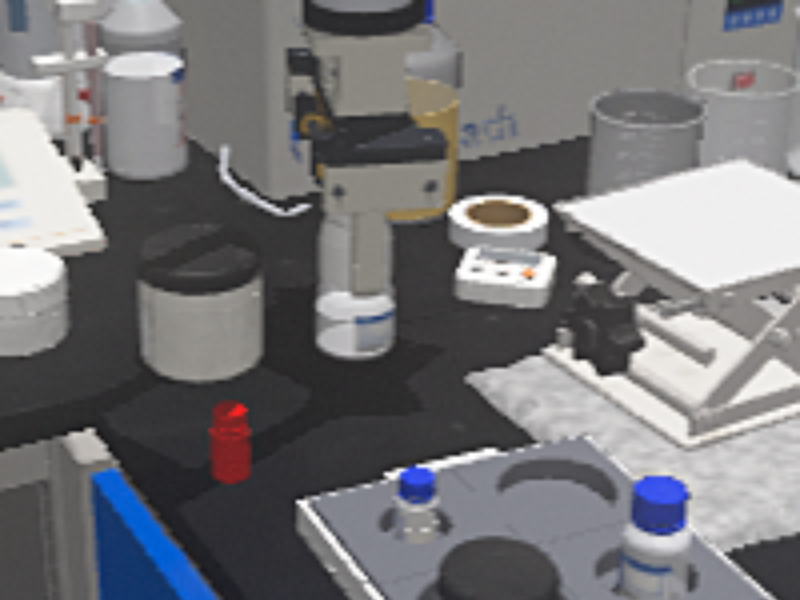

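The grip is on the straight part of the bottle, which stands upright, with its white dome at (318,265) between the pads. The opening is 47 mm rather than the expected 50, so I'll lift slowly and check for slip.

Call:
play_rows:
  plan:
    - {"slide": [0, 0, 0.25], "roll": 0, "fingers": -1}
    - {"slide": [0, 0, 0.25], "roll": 0, "fingers": -1}
    - {"slide": [0, 0, 0], "roll": 0, "fingers": -1}
    - {"slide": [0, 0, 0], "roll": 0, "fingers": -1}
  squeeze: 25

```text
t: 32.72
tool_pos: [0.6438, -0.0333, 0.0625]
orientation: [0.669, 1.465, -0.67]
force: [-0.1, 1.0, -0.2]
opening: 0.0469
```

```bash
python3 w.py wr17
python3 - <<'E'
from plant import robot
import cv2
im=cv2.cvtColor(robot.read_camera('scene'),cv2.COLOR_RGB2BGR)
cv2.imwrite('pics/sc17.png',cv2.resize(im[130:200,300:400],(800,560),interpolation=cv2.INTER_CUBIC))
E
```

```text
32.725 [ 0.6438 -0.0333  0.0625] [-0.1312  0.3667  1.5048 -0.      1.2703 -0.8448] 0.04687141509782804 [-0.0987  0.97   -0.169 ]
```

View pics/wr17.png

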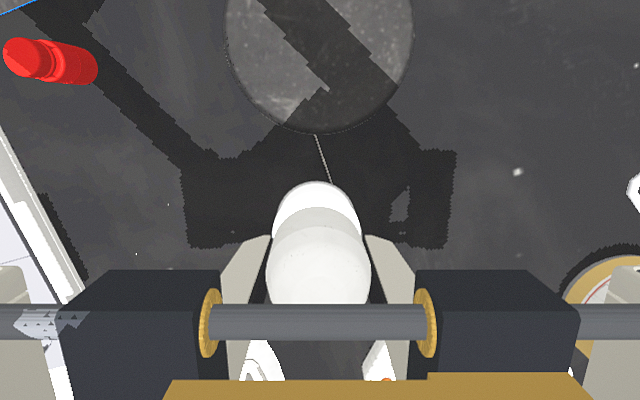

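View pics/sc17.png

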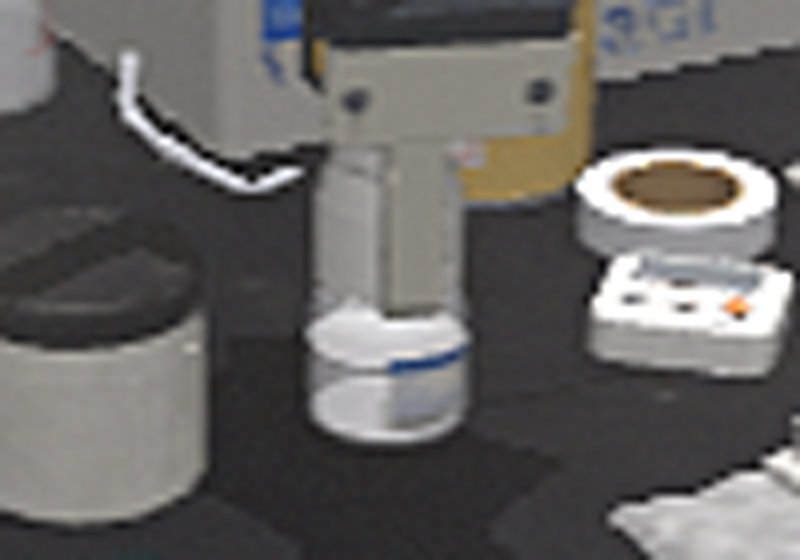

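The view relative to the gripper is unchanged, so the bottle lifted without slip; it is held at a slight waist. I'll carry it to the 64 mm well.

Call:
play_rows:
  plan:
    - {"slide": [0, 0, 0.7], "roll": 0, "fingers": -1}
    - {"slide": [0, 0, 1], "roll": 0, "fingers": -1}
    - {"slide": [0, 0, 1], "roll": 0, "fingers": -1}
    - {"slide": [0, 0, 0.4], "roll": 0, "fingers": -1}
    - {"slide": [-0.487, -0.841, 0], "roll": 0.6, "fingers": -1}
    - {"slide": [-0.487, -0.841, 0], "roll": 0.6, "fingers": -1}
    - {"slide": [-0.487, -0.841, 0], "roll": 0.6, "fingers": -1}
    - {"slide": [-0.487, -0.841, 0], "roll": 0.6, "fingers": -1}
    - {"slide": [-0.487, -0.841, 0], "roll": 0.6, "fingers": -1}
    - {"slide": [-0.487, -0.841, 0], "roll": 0.6, "fingers": -1}
    - {"slide": [-0.487, -0.841, 0], "roll": 0.6, "fingers": -1}
    - {"slide": [-0.487, -0.841, 0], "roll": 0.6, "fingers": -1}
    - {"slide": [0, 0, 0], "roll": 0, "fingers": -1}
    - {"slide": [0, 0, 0], "roll": 0, "fingers": -1}

```text
t: 34.58
tool_pos: [0.5271, -0.2348, 0.1556]
orientation: [0.148, 1.566, -0.148]
force: [0.1, 0.1, -1.2]
opening: 0.0469
```

```bash
python3 w.py wr18; python3 ov.py wr18 .5271 -.2351 .032 .022 320 190 1.3
python3 - <<'E'
from plant import robot
from h import *
d=np.load('wr18.npz');W=cal(robot,'wrist',dict(tool_pos=d['p'],orientation=d['o']))
t=np.linspace(0,6.283,200);c=d['p']
for z in(0,.03,.06,.08):
    p=proj(W,np.c_[c[0]+.0255*np.cos(t),c[1]+.0255*np.sin(t),0*t+z+c[2]-.049]);print(z,p.min(0),p.max(0))
E
```

```text
34.575 [ 0.5271 -0.2348  0.1556] [-0.5081  0.1063  1.6303  0.0004  1.4053 -1.8906] 0.04685677157062714 [ 0.1358  0.1103 -1.2407]
0 [279.71516602 183.10248438] [356.08791646 255.29941934]
0.03 [274.26665996 195.25558664] [361.77246743 276.77670981]
0.06 [266.95941836 211.72872289] [369.39581531 305.27775284]
0.08 [260.52570417 226.40082254] [376.10740347 330.0880996 ]
```

View pics/wr18.png

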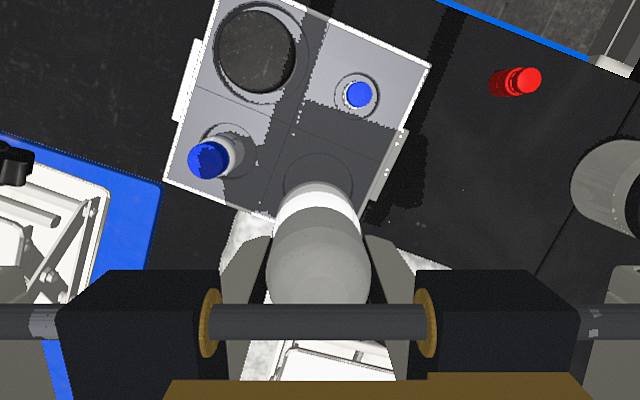

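View pics/wr18_ov.png

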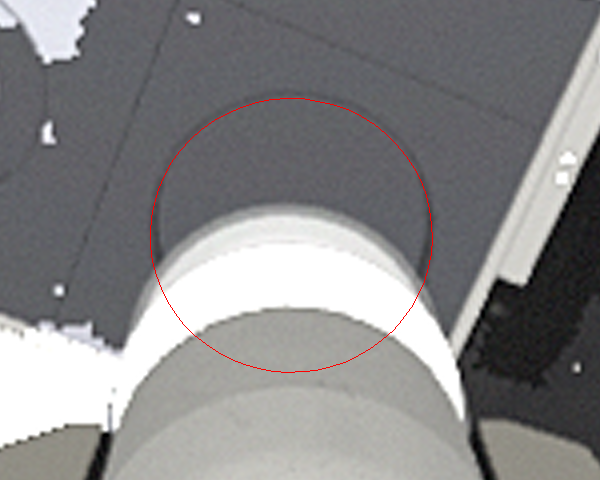

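The bottle is centred over the 64 mm well within about 1 mm: rim overlay at (318,190), bottle base edge at row 181. I'll lower it with a 1 mm correction in x.

Call:
play_rows:
  plan:
    - {"slide": [0.04, 0, -0.9], "roll": 0, "fingers": -1}
    - {"slide": [0, 0, -1], "roll": 0, "fingers": -1}
    - {"slide": [0, 0, -0.7], "roll": 0, "fingers": -1}
    - {"slide": [0, 0, -0.3], "roll": 0, "fingers": -1}
    - {"slide": [0, 0, -0.15], "roll": 0, "fingers": -1}
    - {"slide": [0, 0, -0.1], "roll": 0, "fingers": -1}
    - {"slide": [0, 0, 0], "roll": 0, "fingers": -1}
    - {"slide": [0, 0, 0], "roll": 0, "fingers": -1}

```text
t: 35.62
tool_pos: [0.5286, -0.2354, 0.0618]
orientation: [0.147, 1.565, -0.147]
force: [0.2, 0.6, -0.9]
opening: 0.0465
```

Call:
play_rows:
  plan:
    - {"slide": [0, 0, -0.08], "roll": 0, "fingers": -1}
    - {"slide": [0, 0, -0.04], "roll": 0, "fingers": -1}
    - {"slide": [0, 0, 0], "roll": 0, "fingers": -1}

```text
t: 36.0
tool_pos: [0.5281, -0.2352, 0.0574]
orientation: [0.147, 1.566, -0.147]
force: [-0.2, 0.4, -0.7]
opening: 0.0467
```

Call:
play_rows:
  plan:
    - {"slide": [0, 0, -0.04], "roll": 0, "fingers": -1}
    - {"slide": [0, 0, 0], "roll": 0, "fingers": -1}

```text
t: 36.25
tool_pos: [0.5287, -0.2354, 0.0571]
orientation: [0.147, 1.565, -0.147]
force: [-0.9, 1.3, 4.0]
opening: 0.0464
```

Floor contact at 4 N. Releasing a little and rising.

Call:
play_rows:
  plan:
    - {"slide": [0, 0, 0], "roll": 0, "fingers": 0.15}
    - {"slide": [0, 0, 0], "roll": 0, "fingers": 0.4}
    - {"slide": [0, 0, 0], "roll": 0, "fingers": 0.4}
    - {"slide": [0, 0, 0], "roll": 0, "fingers": 0.4}
    - {"slide": [0, 0, 0.5], "roll": 0, "fingers": 0.4}
    - {"slide": [0, 0, 1], "roll": 0, "fingers": 0.4}
    - {"slide": [0, 0, 1], "roll": 0, "fingers": 0.4}
    - {"slide": [0, 0, 1], "roll": 0, "fingers": 0.4}
    - {"slide": [0, 0, 1], "roll": 0, "fingers": 0.4}
    - {"slide": [0, 0, 1], "roll": 0, "fingers": 0.4}
    - {"slide": [0, 0, 0], "roll": 0, "fingers": 0.4}

```text
t: 37.62
tool_pos: [0.53, -0.2361, 0.2258]
orientation: [0.144, 1.56, -0.149]
force: [0.1, -0.8, 0.3]
opening: 0.0653
```

```bash
python3 w.py wr19
python3 - <<'E'
from plant import robot
import cv2
im=cv2.cvtColor(robot.read_camera('scene'),cv2.COLOR_RGB2BGR)
cv2.imwrite('pics/sc19.png',cv2.resize(im[130:290,260:460],(750,600),interpolation=cv2.INTER_CUBIC))
E
```

```text
37.625 [ 0.53   -0.2361  0.2258] [-0.5075  0.067   1.5427 -0.      1.525  -1.8914] 0.06527321608343357 [ 0.0741 -0.8448  0.3025]
```

View pics/wr19.png

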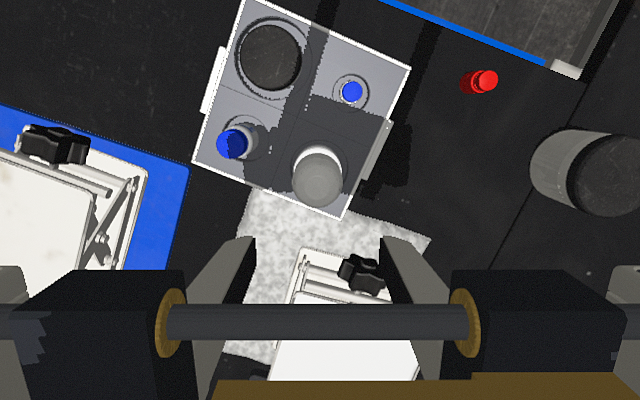

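View pics/sc19.png

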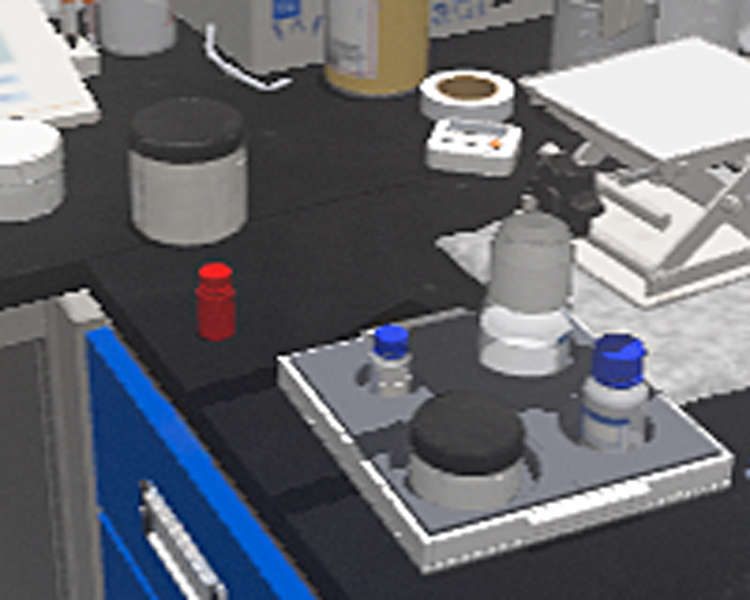

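All four stand in their wells and both large jars are still in place. As a check on seating and centring, I'll overlay the models (base at z = 8 mm) at the well centres.

Run:
```python
from plant import robot
from h import *
d=np.load('wr19.npz');W=cal(robot,'wrist',dict(tool_pos=d['p'],orientation=d['o']));S=cal(robot,'scene')
wc={'vial':(.4551,-.1875),'bottle':(.4795,-.3072),'domed':(.5271,-.2351),'small':(.4074,-.2596)}
sh={'vial':[(.011,0),(.009,.045)],'bottle':[(.0165,0),(.0135,.066)],'domed':[(.0255,0),(.0255,.06)],'small':[(.029,0),(.03,.041)]}
t=np.linspace(0,6.283,60)
for cm,im,box,k,o in((W,cv2.imread('pics/wr19.png'),(180,0,430,230),3,'ck_w'),(S,cv2.cvtColor(robot.read_camera('scene'),cv2.COLOR_RGB2BGR),(320,170,460,290),5,'ck_s')):
    big=cv2.resize(im,None,fx=k,fy=k,interpolation=cv2.INTER_CUBIC)
    for n,c in wc.items():
        for r,h in sh[n]+[({'vial':.019,'bottle':.025,'domed':.032,'small':.039}[n],.014)]:
            p=proj(cm,np.c_[c[0]+r*np.cos(t),c[1]+r*np.sin(t),0*t+h+.008])
            cv2.polylines(big,[np.round(p*k+k/2-.5).astype(int)],True,(255,0,255) if h==.014 else((0,255,0) if h==0 else (0,0,255)),1)
    cv2.imwrite(f'pics/{o}.png',big[box[1]*k:box[3]*k,box[0]*k:box[2]*k])
for w in('middle_jar','large_jar'):print(w,[np.round(x['extent']) for x in robot.boxes_of('scene',w)])
```

```text
middle_jar [array([265., 174.,  27.,  27.])]
large_jar [array([310., 176.,  32.,  39.])]
```

View pics/ck_w.png

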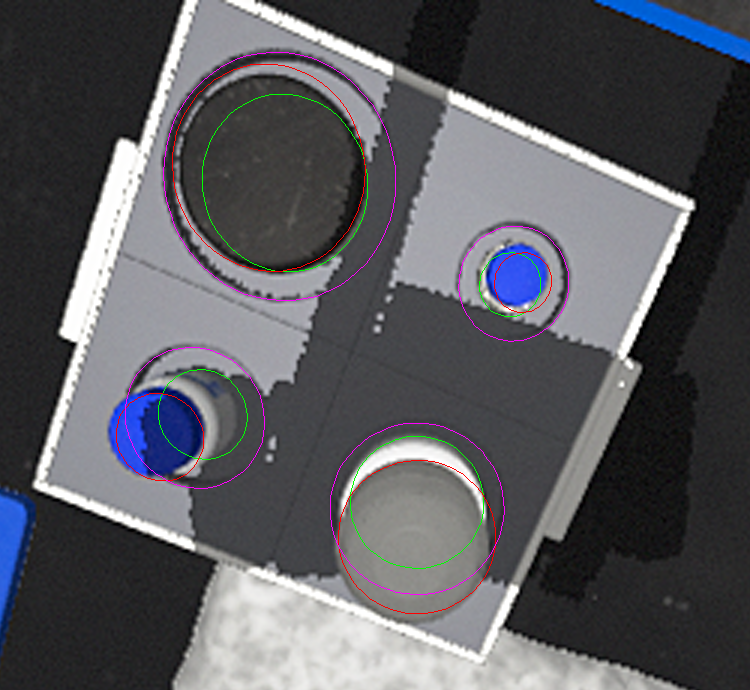

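View pics/ck_s.png

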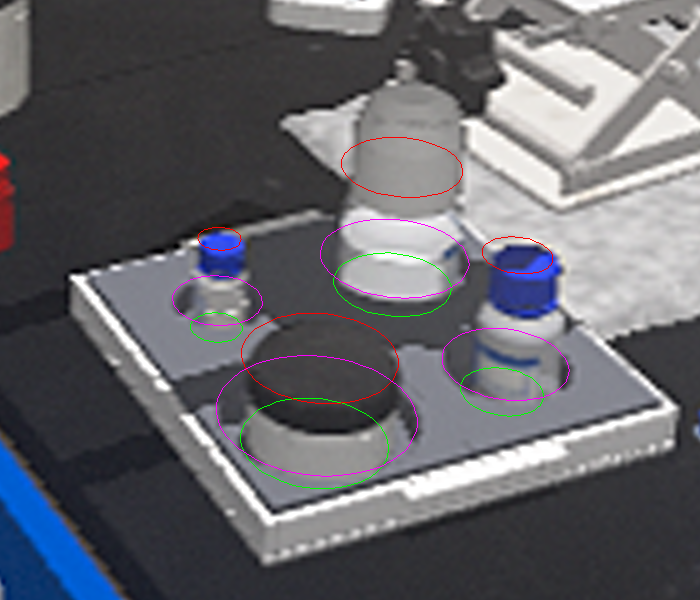

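Run:
```python
from plant import robot
print(robot.read_state()['t']);print(robot.close_job())
```

```text
37.875
the job is handed in; nothing more can be done
None
```

The caddy is packed and the job was handed in at t ≈ 37.9 s. The vial is in the 38 mm well, the bottle in the 50, the domed bottle in the 64 and the small jar in the 78. The last checks were good, but the hand-in reports no verdict.

- **Placing:** Every container was lowered and let go at floor height. The wrist force showed floor contact (about 4–6 N) for the bottle, the small jar and the domed bottle. I did not take a force reading at the vial's release; I let it go at the computed floor height, to within about 1 mm.
- **Last wrist-camera check:** All four stand upright, within a few millimetres of their well centres, with bases at floor height. The gripper was clear above them.
- **Other jars:** The two larger jars are where they stood. Their boxes in the scene camera moved by no more than 2 pixels.
- **Disagreements:**
  - The scene camera was several millimetres off from the wrist and top cameras on many of the measured points, so I relied on the wrist and top views.
  - The domed bottle gripped at 47 mm, where about 50 was expected. It has a slight waist there, and a test lift showed no slip.

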